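# Put each storage box back into its own bay of the desk shelf

## Robot

A 7-joint arm with a two-finger parallel gripper is mounted at the origin on the work surface; the furniture and walls round the work are solid. World frame = base frame: x ahead of the robot, y to its left, z up, the work surface at z = 0. Lengths are in m, angles in rad, forces in N, time in s.
With the tool pointing down it reaches from about 0.4 to 0.875 m from the base axis. Payload 19.3 kg.
Tool frame: the origin (TCP) lies midway between the tips of the shut fingers; the grasp point (between the pads) lies 19 mm behind it (grasp_offset is the distance from the TCP to the grasp point, in m); z points along the fingers, y is the line along which they close (so a half turn about z gives the same grasp; the last joint's range is limited). The gripper opens to 85 mm and grips with 20 to 120 N. Pads are 22 mm wide; open, the fingers measure 114 mm over their backs; the gripper's body (76 mm by 85 mm) begins 54 mm behind the grasp point. The pads swing forward as they close: fully open they stand 13 mm farther back than shut.
Start: joints at [-1.367, 0.521, -0.036, 1.599, 0.021, 1.021, -0.113], TCP at [0.169, 0.602, 0.207] pointing down, gripper open.
Joint ranges: [-2.91, 2.91], [-0.3, 2.13], [-1.5, 1.42], [0.17, 2.43], [-1.26, 4.41], [0.16, 1.93], [-2.52, 2.52]. Speed limits (rad/s): [1.89, 1.89, 2.39, 2.39, 3.01, 3.01, 3.01].

## Interface

Orientations are given as [roll, pitch, yaw] about the fixed x, y, z axes, in that order (R = Rz(yaw) Ry(pitch) Rx(roll)).
In Python, from bench import * gives the robot as it stands. The module is installed in compiled form; this text tells all that it offers.
- The arm moves only by the tool drive_tool, never from a script. Its argument "motion" is text: rows parted by semicolons, each of 7 numbers parted by spaces: the shift along the tool's x, y, z in fractions of the full range, 1 being 400 mm, then the turn, a rotation vector about the tool's x, y, z in fractions of the full range, 1 being 2 pi rad, then the finger opening in cm, from 0 to 8.54. A call has 1 to 8 rows; each row is the pose to reach, as a shift and turn from the pose commanded when the call began, along the tool's axes at that moment; what a row does not reach only later rows make up. A row lasts 1/10 s, in which the tool goes at most 50 mm and 8.59 degrees, less where a joint would pass 70% of its speed; a pose out of reach is approached as far as the arm can. A call with a gripper value outside its range is refused whole. The fingers move at their own pace and stop on an object; the grip force is fixed at half the most. Time passes only in rows, so rows that repeat a pose let the fingers close. It gives the time, the measured TCP pose, the force, the opening and the grip force at its end, in the units of the state.
- read_state(): the state, without advancing time (a new reading comes with each control period).
- camera(name): name is "side" or "top"; returns (picture, depth): 384x512x3 uint8, blue, green, red; 384x512 float32, m along the optical axis (not along the pixel's ray), 0 where there is no reading.
- calibration(name): a dict with "intrinsics" (3x3 intrinsics, pixels), "k1" (the pictures are not rectified: a ray, as slopes to the right and down, at radius r is drawn at 1 + k1 r^2 times it, then the intrinsics apply), "origin" and "orientation" of the camera in the world. Camera axes: x right, y down, z forward; pixel columns grow to the right and rows downward; lengths in m; the calibration is good to about 2 mm. A picture is of the moment at which its call begins. calibration takes no time and is no camera call.
- sign_off(): hands the job in; it is judged then, once.
Trained networks look in the newest picture that a camera, given by its name, has taken for a name from the list of things; names that differ only in an ending like _2 or _b are one class to them, and where a whole thing is asked for, a point or a joint stands for the part that bears it (a point fixed in the world has none). Each returns a list of dicts, best first, with "confidence" (0 to 1); they miss things now and then, are a little off and sometimes report something else, mostly with a low value. They report only what shows in the picture. A call takes as long as a camera call.
- recognise(name, camera): "extent" ([left, top, width, height] in pixels, round what is visible of it).
The state is a dict: "time_s": time; "q": joint angles; "joint_velocities": joint speeds; "joint_efforts": joint torques, N m; "position": TCP position; "tool_rot": TCP orientation; "force": force on the tool from outside, world axes, zero at the start; "ft_torque": the same for the moment, N m; "finger_gap": finger opening in m; "grip_force": force on a finger pad.
Only numpy, scipy, OpenCV 4.12 (cv2) and the standard library are available. Lean on these libraries where they do the work, as an engineer would, in place of code of your own. Each camera call takes 0.05 s, during which the arm holds its last target. There are 200 camera calls.

## Task

The two lidded storage boxes have been left lying on the desk: slide each one, flat on the desk, back into the bay of the desk shelf that it fits, label end outwards, and press it fully home past the sprung roller so that it is flush with the front of the shelf. Feel for the stop: the shelf stands loose and must stay where it is, and the other things on the desk and on the shelf are to be left in peace.

Things in the scene. Friction and masses are not known exactly. Their poses are not given: they have to be found in the camera images.
- wide_box: Closed storage box, 130 mm wide (x), 120 deep (y), 44 high, 0.2 to 0.42 kg, too wide to grip; lies on the 2.4 mm desk pad, friction 0.6. Its lid skirt (from z = 22 mm up) is outermost, the wall below 1.5 mm further in. Origin: centre of the underside; y points to the label end (to world +y within 0.4 rad at the start). Fits the wide bay with 2.5 mm to spare each side
- narrow_box: Closed storage box, 90 mm wide (x), 120 deep (y), 66 high, 0.2 to 0.4 kg, too wide to grip; lies on the 2.4 mm desk pad, friction 0.6. Its lid skirt (from z = 42 mm up) is outermost, the wall below 1.5 mm further in. Origin: centre of the underside; y points to the label end (to world +y within 0.4 rad at the start). Fits the narrow bay with 2.5 mm to spare each side
- wide_box_front (a point): Foot of the wide box's label end (steel label frame), mid-width: 60 mm from the box's origin along its y. The two upright corners of the other end are rounded (9 mm)
- narrow_box_front (a point): Foot of the narrow box's label end (steel label frame), mid-width: 60 mm from the box's origin along its y. The two upright corners of the other end are rounded (9 mm). Either box may lie nearer the robot
- desk_shelf: Loose plywood desk shelf, 398 mm long (x), 135 deep (y), 85 high, 3 kg, held by friction only (slides at 15 to 21 N). Origin: centre of its footprint; y points out of the open front (0.05 to 0.17 rad left of world +y), front edge at y = 67.5 mm. Along x: wide bay, narrow bay, thin paper slots. The bays have no floor: boxes slide in on the desk (z = -2.4 mm)
- wide_bay (a point): Middle of the wide bay's mouth, on the desk, in the plane of the shelf's front edge, at (-115.5, 67.5, 0) mm of the shelf; axes as the shelf's. The bay is 135 mm wide, 49 high, and 120 deep to the back board, so a box touching the back board is flush with the front
- narrow_bay (a point): Middle of the narrow bay's mouth, on the desk, in the plane of the shelf's front edge, at (13.5, 67.5, 0) mm of the shelf; axes as the shelf's. The bay is 95 mm wide, 71 high, and 120 deep to the back board, so a box touching the back board is flush with the front
- wide_roller (a joint): Sprung upright brass roller, 14 mm thick, z = 9 to 35 mm, in the wide bay's side nearest the robot, 30 mm before the back board. Value: how far it is pressed in from standing 7 mm proud (0) to level with the wood (0.007 m). Presses with 1 to 3.6 N: a box meets it some 35 mm before home, is braked by up to about 5 N, then is held by it
- narrow_roller (a joint): The same kind of sprung roller, in the narrow bay's side farthest from the robot, 30 mm before the back board; same values and forces
- glasses_case: Bystander: dark spectacle case, 158x58x38 mm, lying on top of the desk shelf; origin: centre of its underside
- sticky_notes: Bystander: pad of sticky notes, 76x76x20 mm, lying on top of the desk shelf; origin: centre of its underside
- marker_green: Bystander: chunky marker pen, 117x22x17 mm, lying between the boxes and the chair-side edge of the desk; origin: centre of its underside
- ink_pad: Bystander: flat ink pad in a tin, 90x58x14 mm, lying near the chair-side edge of the desk; origin: centre of its underside

How it is judged:
By the outcome, as a careful person would: the job done as asked, in the order asked, and still so for the second after the job is handed in, with the robot touching nothing.
It also fails if it takes over 72 s, if anything falls off the work surface, if the arm or the gripper's body presses on something with over 40 N, if the wrist force passes 120 N, or if a joint passes its speed limit or range.

## Working session

There is one attempt and no reset: what is moved stays moved. The work goes in short steps, Python scripts to look and compute and a tool call to move; the robot and the scene stay as the last step left them, time stands still between calls to the robot, and variables do not carry over. Pictures are saved under pics/ and viewed, at most 10 in all, crops included, and the job is handed in when it is done.

Besides the shell and the picture viewer there is one more tool, called after "Request:" by a JSON object that holds its "method" and its "body". drive_tool: Moves the arm, as the interface text tells. Its arguments: {"type":"object","properties":{"motion":{"type":"string"}},"required":["motion"]}

```bash
mkdir -p pics
cat > h.py <<'E'
from bench import *
import numpy as np, cv2
from scipy.spatial.transform import Rotation as R
def cal(n):
    c=calibration(n); o=np.array(c["orientation"],float)
    M=o if o.shape==(3,3) else (R.from_euler('xyz',o).as_matrix() if o.size==3 else R.from_quat(o).as_matrix())
    return np.array(c["intrinsics"]),c["k1"],np.array(c["origin"]),M
def cloud(n,d):
    K,k1,o,M=cal(n); v,u=np.indices(d.shape)
    D=np.array([k1,0,0,0,0]); p=np.stack([u,v],-1).reshape(-1,1,2).astype(float)
    r=cv2.undistortPoints(p,K,D).reshape(d.shape+(2,))
    P=np.dstack([r[...,0]*d,r[...,1]*d,d])@M.T+o
    P[d<=0]=np.nan
    return P
E
python3 - <<'E'
from h import *
for n in("top","side"):
    print(n,calibration(n))
    im,d=camera(n); cv2.imwrite(f"pics/{n}0.png",im); np.savez(f"{n}0.npz",im=im,d=d)
    for t in("wide_box","narrow_box","desk_shelf","marker_green","ink_pad","glasses_case","sticky_notes"):
        print(t,[(r["extent"],round(r["confidence"],2)) for r in recognise(t,n)[:2]])
print(read_state())
E
```

```text
top {'intrinsics': array([[456.26822715,   0.        , 256.2422074 ],
       [  0.        , 456.26822715, 188.82096842],
       [  0.        ,   0.        ,   1.        ]]), 'k1': -0.1197129773119372, 'origin': array([ 0.46052757, -0.01832086,  1.19311313]), 'orientation': array([-3.06403303e+00, -2.90585373e-03, -1.58036808e+00])}
wide_box [([172.4, 121.3, 59.2, 60.5], 0.68), ([131.3, 222.6, 28.1, 32.7], 0.64)]
narrow_box [([170.8, 192.1, 58.4, 49.8], 0.86)]
desk_shelf [([133.4, 221.1, 25.1, 35.3], 0.64), ([315.0, 88.0, 75.0, 162.9], 0.59)]
marker_green [([138.3, 172.1, 17.3, 43.6], 0.92)]
ink_pad [([134.1, 221.3, 23.7, 36.6], 0.69)]
glasses_case [([355.4, 111.2, 27.0, 61.8], 0.96), ([313.3, 87.9, 78.5, 160.2], 0.3)]
sticky_notes [([357.4, 201.9, 33.3, 39.0], 0.96)]
side {'intrinsics': array([[375.1437151 ,   0.        , 251.91451346],
       [  0.        , 375.1437151 , 192.09765402],
       [  0.        ,   0.        ,   1.        ]]), 'k1': -0.09593892577820756, 'origin': array([0.90665171, 0.56984808, 0.81035806]), 'orientation': array([-2.40020491e+00, -1.91198936e-03,  2.60363
[... 527 characters left out ...]
7856,  0.52138202, -0.03630757,  1.59950735,  0.02119395,
        1.02107914, -0.11279586]), 'joint_velocities': array([ 7.29617939e-04, -7.32794549e-05,  5.13772580e-06, -1.35756415e-03,
        1.85082463e-04, -1.76247261e-03,  2.72166905e-04]), 'joint_efforts': array([-4.73447326e-04, -9.26820302e+01,  1.97797269e+00, -3.70241153e+01,
        1.80200493e-02,  1.97907211e-03,  1.01628845e-05]), 'position': array([0.1690215 , 0.60170728, 0.20669927]), 'tool_rot': array([ 3.14158481e+00, -1.07817755e-05,  2.86773965e+00]), 'force': array([ 0.37966466,  0.48657821, -0.50940456]), 'ft_torque': array([-0.00394635,  0.01772224, -0.00665006]), 'grip_force': 0.0, 'finger_gap': 0.08543287685355079}
```

View pics/top0.png

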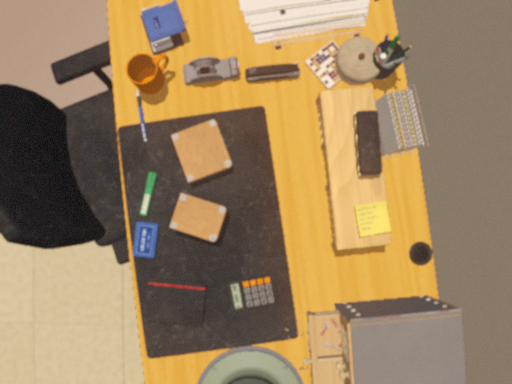

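View pics/side0.png

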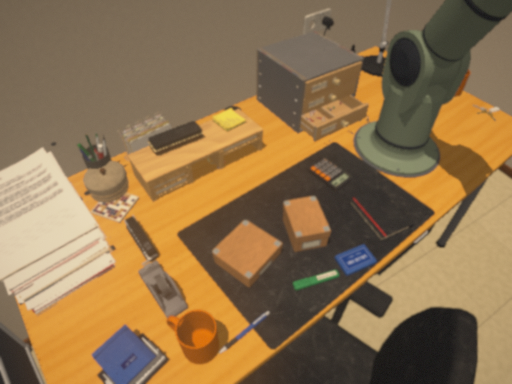

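The top view shows the wide box at (201,150), the narrow box at (198,218) nearer the robot, and the shelf at about (355,170) with its front at columns 320-335. The side view agrees. The wide bay is nearest the robot, so the boxes have to cross; next I'll fit their poses from depth.

```bash
cat >> h.py <<'E'
def rect(P,zlo,zhi,roi,trim=0):
    """min-area rect (world) of points with height in range, largest blob in roi(l,t,w,h)"""
    m=((P[...,2]>zlo)&(P[...,2]<zhi)).astype(np.uint8)
    k=np.zeros_like(m); l,t,w,h=[int(round(v)) for v in roi]; k[max(t,0):t+h,max(l,0):l+w]=1; m&=k
    n,lab,st,_=cv2.connectedComponentsWithStats(m,connectivity=4)
    i=1+np.argmax(st[1:,4]); q=P[lab==i]
    r=cv2.minAreaRect((q[:,:2]*1000).astype(np.float32))
    c,s,a=r
    a=np.radians(a); a0=(a+np.pi/4)%(np.pi/2)-np.pi/4   # x-axis angle nearest world x
    if abs(((a-a0)/(np.pi/2))%2-1)<.5: s=s[::-1]
    return np.round(c,1),np.round(s,1),round(a0,3),len(q),np.round(np.median(q[:,2])*1000,1)
E
python3 - <<'E'
from h import *
z=np.load("top0.npz");P=cloud("top",z["d"])
print("pad z",np.nanmedian(P[255:275,215:228,2]))
print("wide",rect(P,.03,.06,(160,110,82,82)))
print("narrow",rect(P,.05,.085,(160,185,80,65)))
print("shelf",rect(P,.065,.14,(310,80,90,175)))
print("shelf top only",rect(P,.065,.097,(310,80,90,175)))
print("case",rect(P,.11,.14,(345,100,45,80)))
print("notes",rect(P,.097,.12,(345,190,50,60)))
print("marker",rect(P,.01,.03,(130,165,30,60)));print("ink",rect(P,.01,.03,(125,215,40,45)))
z=np.load("side0.npz");P=cloud("side",z["d"])
print("side wide",rect(P,.035,.06,(200,210,90,85)))
print("side narrow",rect(P,.055,.085,(270,185,70,75)))
print("side shelf",rect(P,.075,.094,(110,100,170,110)))
E
```

```text
pad z 0.0005337507877070102
wide (array([650.6, 117.2]), array([129.5, 121.9]), np.float64(0.354), 2377, np.float64(44.5))
narrow (array([480.3, 123.4]), array([ 90.4, 121.5]), np.float64(-0.317), 1785, np.float64(66.5))
shelf (array([ 600.9, -267.1]), array([400.3, 139.2]), np.float64(0.087), 8796, np.float64(84.0))
shelf top only (array([ 600.9, -267.1]), array([400.3, 139.2]), np.float64(0.087), 7098, np.float64(83.2))
case (array([ 656.4, -294.4]), array([155.4,  57.3]), np.float64(0.046), 1439, np.float64(119.9))
notes (array([ 508. , -330.6]), array([22.1, 11.2]), np.float64(0.678), 26, np.float64(99.5))
marker (array([543.3, 260.5]), array([116. ,  20.1]), np.float64(-0.224), 296, np.float64(14.3))
ink (array([422.6, 267.2]), array([91. , 60.3]), np.float64(-0.114), 761, np.float64(14.8))
side wide (array([651.2, 117.7]), array([132.1, 121.9]), np.float64(0.359), 2257, np.float64(44.3))
side narrow (array([480. , 124.3]), array([ 91.8, 121.8]), np.float64(-0.314), 1409, np.float64(65.7))
side shelf (array([ 600.2, -263.9]), array([399. , 140.9]), np.float64(0.082), 3351, np.float64(82.3))
```

```bash
cat >> h.py <<'E'
SC=np.array([.6005,-.2655]); SA=.085
RS=np.array([[np.cos(SA),-np.sin(SA)],[np.sin(SA),np.cos(SA)]])
def S2W(p): return SC+RS@(np.array(p)/1000)
def W2S(p): return RS.T@(np.array(p)[:2]-SC)*1000
def plan(*ways):
    """ways: (Sx,Sy,z mm, yaw in S) -> rows from the measured pose, cm & rad"""
    s=read_state(); R0=R.from_euler('xyz',s["tool_rot"])
    print("t",round(s["time_s"],2),"S",np.round(W2S(s["position"]),1),"z",round(s["position"][2]*1000,1),"yawS",round(s["tool_rot"][2]-SA,3),"gap",s["finger_gap"],"F",np.round(s["force"],1))
    for x,y,z,a in ways:
        d=R0.inv().apply(np.r_[S2W((x,y)),z/1000]-s["position"])*100
        rv=(R0.inv()*R.from_euler('xyz',[np.pi,0,a+SA])).as_rotvec()
        print(np.round(d,2),np.round(rv,3),"dist",round(np.linalg.norm(d),1))
def look(tag,n="top"):
    im,d=camera(n); cv2.imwrite(f"pics/{tag}.png",im); return cloud(n,d)
def pose(P,kind,roi):
    lo,hi={"w":(.03,.056),"n":(.05,.08)}[kind]
    c,s,a,n,z=rect(P,lo,hi,roi); print(kind,"S",np.round(W2S(c/1000),1),"size",s,"yawS",round(a-SA,3),n)
E
python3 - <<'E'
from h import *
a=-.40; xb=np.array([np.cos(a),np.sin(a)]); yb=np.array([-xb[1],xb[0]]); c=np.array([-86.9,398.1])
p=c-73*xb
plan((*p,120,np.pi+a),(*p,12,np.pi+a))
cor=c+90*yb
W=[]
for t in np.linspace(-.4,0.02,7):
    x=np.array([np.cos(t),np.sin(t)]);y=np.array([-x[1],x[0]]); W.append((*(cor-90*y-57*x),12,np.pi+t))
plan(*W)
E
```

```text
t 0.8 S [-356.3  900.7] z 206.7 yawS 2.783 gap 0.08543287685355079 F [ 0.4  0.5 -0.5]
[-35.58 -37.3    8.67] [ 0.    -0.     0.041] dist 52.3
[-35.58 -37.3   19.47] [ 0.    -0.     0.041] dist 55.1
t 0.8 S [-356.3  900.7] z 206.7 yawS 2.783 gap 0.08543287685355079 F [ 0.4  0.5 -0.5]
[-37.18 -37.36  19.47] [ 0.    -0.     0.041] dist 56.2
[-37.81 -37.77  19.47] [ 0.    -0.    -0.029] dist 56.9
[-38.46 -38.12  19.47] [ 0.    -0.    -0.099] dist 57.5
[-39.14 -38.44  19.47] [ 0.    -0.    -0.169] dist 58.2
[-39.84 -38.7   19.47] [ 0.    -0.    -0.239] dist 58.9
[-40.55 -38.91  19.47] [ 0.    -0.    -0.309] dist 59.5
[-41.28 -39.08  19.47] [ 0.    -0.    -0.379] dist 60.1
```

Units first: shifts go in shares of 400 mm and turns go in shares of 2 pi rad. So -37.3 cm / 40 = -0.9325, -35.6 cm / 40 = -0.89, 0.04 rad / 6.2832 = 0.0064.

Request:
{"method": "drive_tool", "body": {"motion": "-0.89 -0.9325 0.15 0 0 0.0064 8; -0.89 -0.9325 0.15 0 0 0.0064 8; -0.89 -0.9325 0.15 0 0 0.0064 8; -0.89 -0.9325 0.15 0 0 0.0064 8; -0.89 -0.9325 0.15 0 0 0.0064 8; -0.89 -0.9325 0.15 0 0 0.0064 8; -0.89 -0.9325 0.15 0 0 0.0064 8; -0.89 -0.9325 0.15 0 0 0.0064 8"}}

```text
time_s: 1.6
position: [0.356, 0.2491, 0.1606]
tool_rot: [3.141, 0.0, 2.828]
force: [1.9, 0.4, -1.0]
finger_gap: 0.0802
grip_force: 0.0
```

Run:
```python
from h import *
a=-.40; xb=np.array([np.cos(a),np.sin(a)]);p=np.array([-86.9,398.1])-73*xb
plan((*p,120,np.pi+a),(*p,12,np.pi+a))
```

```text
t 1.6 S [-199.9  533.5] z 160.6 yawS 2.743 gap 0.08017174640736804 F [ 1.9  0.4 -1. ]
[-8.37 -8.09  4.05] [0.001 0.    0.001] dist 12.3
[-8.36 -8.1  14.85] [0.001 0.    0.001] dist 18.9
```

Scaled: 14.8 cm / 40 = 0.37, -8.1 cm / 40 = -0.2025.

Request:
{"method": "drive_tool", "body": {"motion": "-0.21 -0.2025 0.1 0 0 0 8; -0.21 -0.2025 0.1 0 0 0 8; -0.21 -0.2025 0.1 0 0 0 8; -0.21 -0.2025 0.225 0 0 0 8; -0.21 -0.2025 0.3375 0 0 0 8; -0.21 -0.2025 0.37 0 0 0 8; -0.21 -0.2025 0.37 0 0 0 8; -0.21 -0.2025 0.37 0 0 0 8"}}

```text
time_s: 2.4
position: [0.4106, 0.1479, 0.013]
tool_rot: [3.141, 0.0, 2.828]
force: [-0.5, 0.1, -0.4]
finger_gap: 0.0799
grip_force: 0.0
```

Run:
```python
from h import *
c=np.array([-86.9,398.1]);yb=np.array([.389,.921])
cor=c+90*yb;W=[]
for t in np.linspace(-.4,0.02,7):
    x=np.array([np.cos(t),np.sin(t)]);y=np.array([-x[1],x[0]]); W.append((*(cor-90*y-56*x),12,np.pi+t))
plan(*W)
```

```text
t 2.4 S [-154.1  428. ] z 13.0 yawS 2.743 gap 0.07993436429043387 F [-0.5  0.1 -0.4]
[-1.75 -0.14  0.1 ] [0.    0.    0.001] dist 1.8
[-2.4  -0.51  0.1 ] [ 0.     0.    -0.069] dist 2.5
[-3.06 -0.84  0.1 ] [ 0.     0.    -0.139] dist 3.2
[-3.75 -1.11  0.1 ] [ 0.     0.    -0.209] dist 3.9
[-4.46 -1.34  0.1 ] [ 0.     0.    -0.279] dist 4.7
[-5.18 -1.52  0.1 ] [ 0.     0.    -0.349] dist 5.4
[-5.91 -1.65  0.1 ] [ 0.     0.    -0.419] dist 6.1
```

Scaled: -5.8 cm / 40 = -0.145, -2.4 cm / 40 = -0.06, -0.42 rad / 6.2832 = -0.0668.

Request:
{"method": "drive_tool", "body": {"motion": "-0.0425 -0.0025 0 0 0 0 8; -0.06 -0.0125 0 0 0 -0.0111 8; -0.0775 -0.02 0 0 0 -0.0223 8; -0.0925 -0.0275 0 0 0 -0.0334 8; -0.11 -0.0325 0 0 0 -0.0446 8; -0.1275 -0.0375 0 0 0 -0.0557 8; -0.145 -0.04 0 0 0 -0.0668 8; -0.145 -0.04 0 0 0 -0.0668 8"}}

```text
time_s: 3.2
position: [0.462, 0.1145, 0.014]
tool_rot: [3.141, 0.003, -3.035]
force: [-0.3, 0.5, -0.1]
finger_gap: 0.0801
grip_force: 0.0
```

Run:
```python
from h import *
P=look("a1"); pose(P,"w",(160,110,82,82)); pose(P,"n",(150,175,100,75)); plan()
```

```text
w S [ 82.8 377.2] size [130.1 122.1] yawS 0.269 2381
n S [-35.5 346.8] size [103.7  54.3] yawS 0.549 535
t 3.25 S [-106.3  390.6] z 13.7 yawS -3.123 gap 0.07988741077427643 F [-0.3  0.5 -0.5]
```

View pics/a1.png

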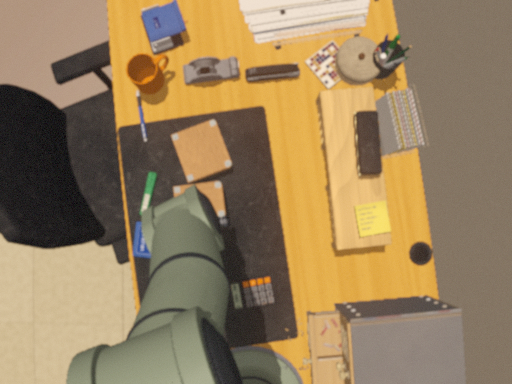

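Run:
```python
from h import *
P=look("a2","side"); pose(P,"w",(190,200,100,95)); pose(P,"n",(255,180,100,85))
plan((-126,390.6,14,np.pi),(-126,430,100,np.pi),(-52,491,100,np.pi/2),(-52,491,14,np.pi/2))
```

```text
w S [ 83.2 377.6] size [131.  121.5] yawS 0.268 2314
n S [-58.5 391.2] size [114.2 121.8] yawS 0.023 1622
t 3.3 S [-106.7  390.9] z 13.5 yawS -3.123 gap 0.07986351722707331 F [-0.4 -0.4 -0.2]
[ 1.93  0.01 -0.05] [0.    0.002 0.019] dist 1.9
[ 1.84  3.95 -8.65] [0.    0.002 0.019] dist 9.7
[-5.67  9.91 -8.64] [2.00e-03 1.00e-03 1.59e+00] dist 14.3
[-5.66  9.91 -0.04] [2.00e-03 1.00e-03 1.59e+00] dist 11.4
```

Scaled: 10 cm / 40 = 0.25, -9 cm / 40 = -0.225, 0.95 rad / 6.2832 = 0.1512.

Request:
{"method": "drive_tool", "body": {"motion": "0.05 0 0 0 0 0 8; 0.05 0.025 -0.1125 0 0 0.0159 7; 0.05 0.075 -0.225 0 0 0.0318 5; 0 0.15 -0.225 0 0 0.0557 5; -0.05 0.225 -0.225 0 0 0.0796 5; -0.125 0.25 -0.225 0 0 0.1035 5; -0.1425 0.25 -0.225 0 0 0.1273 5; -0.1425 0.25 -0.225 0 0 0.1512 5"}}

```text
time_s: 4.1
position: [0.5072, 0.2212, 0.1029]
tool_rot: [3.14, 0.0, 2.291]
force: [-0.1, -0.9, 0.9]
finger_gap: 0.0497
grip_force: 0.0
```

Run:
```python
from h import *
P=look("a3","side"); pose(P,"n",(255,180,100,85))
P=look("a3t"); pose(P,"n",(150,175,100,75))
plan((-52,491,100,np.pi/2),(-52,491,14,np.pi/2))
```

```text
n S [-48.4 392.1] size [ 93.  122.2] yawS 0.029 1506
n S [-48.4 390.9] size [ 90.3 121.2] yawS 0.031 1782
t 4.2 S [-52.7 492.6] z 102.7 yawS 2.209 gap 0.049899752792991095 F [ 0.2  0.7 -0. ]
[-0.17 -0.04  0.27] [0.    0.    0.638] dist 0.3
[-0.17 -0.04  8.87] [0.    0.    0.638] dist 8.9
```

Scaled: 8.8 cm / 40 = 0.22, 6 cm / 40 = 0.15, 0.61 rad / 6.2832 = 0.0971.

Request:
{"method": "drive_tool", "body": {"motion": "-0.01 0.0075 0 0 0 0.0239 5; -0.01 0.0075 0 0 0 0.0477 5; -0.01 0.0075 0.075 0 0 0.0716 5; -0.01 0.0075 0.15 0 0 0.0955 5; -0.01 0.0075 0.22 0 0 0.0971 5; -0.01 0.0075 0.22 0 0 0.0971 5"}}

```text
time_s: 4.8
position: [0.5093, 0.2188, 0.0121]
tool_rot: [-3.137, 0.001, 1.692]
force: [-0.1, -0.7, -0.1]
finger_gap: 0.0498
grip_force: 0.0
```

Run:
```python
from h import *
plan((-48,391+71,14,np.pi/2+.03),(-48,190+71,14,np.pi/2))
```

```text
t 4.8 S [-49.8 490.3] z 12.1 yawS 1.607 gap 0.049840718210552484 F [-0.1 -0.7 -0.1]
[-2.83  0.08 -0.19] [-0.004  0.001  0.006] dist 2.8
[-22.92  -0.64  -0.16] [-0.004  0.001  0.036] dist 22.9
```

Scaled: -22.9 cm / 40 = -0.5725, -11.5 cm / 40 = -0.2875, 0.03 rad / 6.2832 = 0.0048.

Request:
{"method": "drive_tool", "body": {"motion": "-0.0625 0 0 0 0 0 5; -0.125 -0.0025 0 0 0 0 5; -0.2 -0.005 0 0 0 0 5; -0.2875 -0.0075 0 0 0 0.0016 5; -0.375 -0.01 0 0 0 0.0032 5; -0.4625 -0.0125 0 0 0 0.0048 5; -0.5375 -0.015 0 0 0 0.0064 5; -0.5725 -0.015 0 0 0 0.0064 5"}}

```text
time_s: 5.6
position: [0.5328, -0.0116, 0.0162]
tool_rot: [3.14, 0.0, 1.648]
force: [-0.3, 1.8, 0.4]
finger_gap: 0.05
grip_force: 1.2
```

Run:
```python
from h import *
P=look("a4","side"); pose(P,"n",(200,150,150,100))
P=look("a4t"); pose(P,"n",(200,150,110,100))
plan((-48,290,14,np.pi/2),(-48,290,110,np.pi/2),(-128,200,110,np.pi))
```

```text
n S [-20.4 185.6] size [ 70.5 158.6] yawS -0.453 447
n S [-51.3 157. ] size [92.1 70.7] yawS -0.085 746
t 5.7 S [-45.8 259.9] z 15.7 yawS 1.562 gap 0.04990065124932035 F [ 0.5  0.7 -0.5]
[ 3.01 -0.25  0.17] [ 0.002  0.    -0.009] dist 3.0
[ 3.01 -0.24 -9.43] [ 0.002  0.    -0.009] dist 9.9
[-6.06 -8.16 -9.44] [ 1.000e-03  1.000e-03 -1.579e+00] dist 13.9
```

View pics/a4.png

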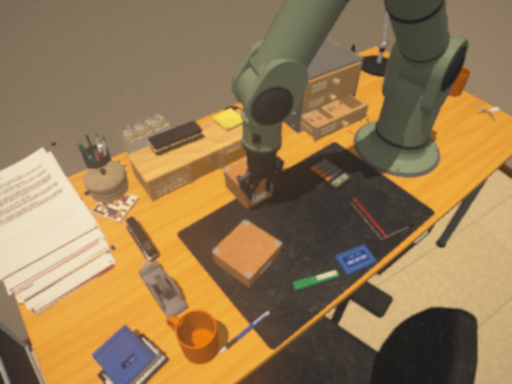

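The side view shows the narrow box pushed to about (245,185), square to the gripper, with the wide box untouched at (247,250). Next I'll push it sideways.

Scaled: -9.4 cm / 40 = -0.235, -9 cm / 40 = -0.225, -0.95 rad / 6.2832 = -0.1512.

Request:
{"method": "drive_tool", "body": {"motion": "0.05 0 0 0 0 0 5; 0.075 -0.005 -0.1125 0 0 -0.0159 6; 0.075 -0.025 -0.235 0 0 -0.0318 8; 0 -0.1 -0.235 0 0 -0.0557 8; -0.075 -0.1875 -0.235 0 0 -0.0796 8; -0.15 -0.225 -0.235 0 0 -0.1035 8; -0.175 -0.225 -0.235 0 0 -0.1273 8; -0.175 -0.225 -0.235 0 0 -0.1512 8"}}

```text
time_s: 6.5
position: [0.448, -0.0858, 0.1093]
tool_rot: [3.141, 0.001, 2.605]
force: [0.6, 0.8, -0.2]
finger_gap: 0.0801
grip_force: 0.0
```

Run:
```python
from h import *
P=look("a5","side"); pose(P,"n",(200,150,150,100))
P=look("a5t"); pose(P,"n",(200,150,110,100))
plan((-130,190,110,np.pi),(-130,190,14,np.pi))
```

```text
n S [-49.5 186. ] size [ 91.7 122.9] yawS -0.003 1119
n S [-42.8 183.2] size [ 76. 121.] yawS -0.012 1104
t 6.6 S [-136.4  193.2] z 109.1 yawS 2.518 gap 0.0801388342683587 F [-0.3  0.1  0.2]
[-0.7   0.12 -0.09] [ 0.001  0.001 -0.624] dist 0.7
[-0.7   0.11  9.51] [ 0.001  0.001 -0.624] dist 9.5
```

Scaled: 9.5 cm / 40 = 0.2375, 7 cm / 40 = 0.175, -0.62 rad / 6.2832 = -0.0987.

Request:
{"method": "drive_tool", "body": {"motion": "-0.015 0.015 0 0 0 -0.0239 8; -0.015 0.015 0 0 0 -0.0477 8; -0.015 0.015 0.075 0 0 -0.0716 8; -0.015 0.015 0.175 0 0 -0.0955 8; -0.015 0.015 0.2375 0 0 -0.0987 8; -0.015 0.015 0.2375 0 0 -0.0987 8"}}

```text
time_s: 7.2
position: [0.4546, -0.0822, 0.0113]
tool_rot: [3.141, -0.005, -3.067]
force: [-0.3, -0.4, 0.4]
finger_gap: 0.0801
grip_force: 0.0
```

Run:
```python
from h import *
plan((-105,185,14,np.pi),(-44,185,14,np.pi))
```

```text
t 7.2 S [-129.8  195. ] z 11.3 yawS -3.152 gap 0.08007986678586877 F [-0.3 -0.4  0.4]
[-2.49 -0.98 -0.28] [ 0.001 -0.005 -0.01 ] dist 2.7
[-8.59 -0.91 -0.31] [ 0.001 -0.005 -0.01 ] dist 8.6
```

Scaled: -8.6 cm / 40 = -0.215, -8.3 cm / 40 = -0.2075, -0.01 rad / 6.2832 = -0.0016.

Request:
{"method": "drive_tool", "body": {"motion": "-0.03 -0.0225 -0.005 0 0 -0.0016 8; -0.06 -0.0225 -0.005 0 0 -0.0016 8; -0.09 -0.0225 -0.005 0 0 -0.0016 8; -0.125 -0.0225 -0.005 0 0 -0.0016 8; -0.16 -0.0225 -0.005 0 0 -0.0016 8; -0.19 -0.0225 -0.005 0 0 -0.0016 8; -0.2075 -0.0225 -0.005 0 0 -0.0016 8; -0.215 -0.0225 -0.005 0 0 -0.0016 8"}}

```text
time_s: 8.0
position: [0.5434, -0.0854, 0.0159]
tool_rot: [3.142, 0.001, -3.056]
force: [-2.1, -0.0, 1.5]
finger_gap: 0.0801
grip_force: 0.8
```

Run:
```python
from h import *
P=look("a6","side"); pose(P,"n",(170,140,150,90))
P=look("a6t"); pose(P,"n",(200,130,110,100))
plan((-70,185,14,np.pi),(-70,215,110,np.pi),(13.5,280,110,np.pi/2))
```

```text
n S [  6.2 186.7] size [110.5 125. ] yawS -0.003 1265
n S [ 29.3 237.8] size [61.9 17.5] yawS -0.097 89
t 8.1 S [-42.1 184.1] z 15.7 yawS -3.14 gap 0.08015955422565109 F [-0.8 -0.1 -0.2]
[2.79 0.1  0.17] [0.    0.    0.001] dist 2.8
[ 2.78  3.1  -9.43] [0.    0.    0.001] dist 10.3
[-5.58  9.59 -9.43] [0.    0.    1.572] dist 14.6
```

Scaled: 9.6 cm / 40 = 0.24, -9.4 cm / 40 = -0.235, 0.95 rad / 6.2832 = 0.1512.

Request:
{"method": "drive_tool", "body": {"motion": "0.05 0 0 0 0 0 8; 0.0625 0.025 -0.1125 0 0 0.0159 7; 0.05 0.075 -0.235 0 0 0.0318 5; 0 0.15 -0.235 0 0 0.0557 5; -0.075 0.2 -0.235 0 0 0.0796 5; -0.1375 0.24 -0.235 0 0 0.1035 5; -0.1375 0.24 -0.235 0 0 0.1273 5; -0.1375 0.24 -0.235 0 0 0.1512 5"}}

```text
time_s: 8.9
position: [0.5891, 0.0151, 0.1093]
tool_rot: [-3.141, -0.0, 2.272]
force: [-0.8, 0.1, 0.0]
finger_gap: 0.0499
grip_force: 0.0
```

Run:
```python
from h import *
P=look("a7","side"); pose(P,"n",(170,140,150,90))
Q=look("a7t"); pose(Q,"n",(200,130,110,100))
for n,p,r in(("side",P,(110,100,170,110)),("top",Q,(310,80,90,175))):
    c,s,a,k,z=rect(p,.075,.094,r); print(n,"shelf",c,s,a,W2S(c/1000),k)
# front edge of the shelf: top-surface points, boundary nearest +y per x column; mouth wall edges from the front view
for n,p in(("side",P),("top",Q)):
    q=p.reshape(-1,3); q=q[(q[:,2]>.077)&(q[:,2]<.092)]; s=np.array([W2S(v) for v in q])
    s=s[(abs(s[:,0])<205)&(abs(s[:,1])<85)]
    e=[np.percentile(s[(s[:,0]>x)&(s[:,0]<x+15),1],98) if ((s[:,0]>x)&(s[:,0]<x+15)).sum()>5 else np.nan for x in range(-195,190,25)]
    print(n,np.round(e,1),"x range",np.round(np.percentile(s[:,0],[.3,99.7]),1))
plan((13.5,280,110,np.pi/2),(13.5,280,22,np.pi/2))
```

```text
n S [ 16.4 186.3] size [ 90.5 123.9] yawS 0.009 953
n S [ 14.7 167.1] size [91.3 87.8] yawS -0.026 1163
side shelf [ 649.3 -260.4] [300.2 140.2] 0.082 [49.0567943   0.93858042] 2569
top shelf [ 600.6 -267. ] [399.8 138.9] 0.086 [-0.02770756 -1.50307428] 6603
side [ nan  nan  nan  nan 42.8 66.  68.2 67.6 69.2 68.  69.4 68.6 67.8 68.3
 68.  68.3] x range [-98.7 198.4]
top [64.3 65.7 65.8 66.2 65.4 64.  63.3 64.1 64.1 66.  66.4 66.6 66.2 65.6
 65.7 63.7] x range [-198.5  197.5]
t 9.0 S [ 12.1 280.1] z 109.4 yawS 2.19 gap 0.04963537799084665 F [-0.5 -0.  -0.6]
[-0.09  0.11 -0.06] [-0.     0.     0.619] dist 0.2
[-0.09  0.12  8.74] [-0.     0.     0.619] dist 8.7
```

```bash
cat >> h.py <<'E'
def planT(tilt,*ways):
    s=read_state(); R0=R.from_euler('xyz',s["tool_rot"])
    print("t",round(s["time_s"],2),"S",np.round(W2S(s["position"]),1),"z",round(s["position"][2]*1000,1),"yawS",round(s["tool_rot"][2]-SA,3),"F",np.round(s["force"],1))
    for x,y,z,a in ways:
        d=R0.inv().apply(np.r_[S2W((x,y)),z/1000]-s["position"])*100
        rv=(R0.inv()*R.from_euler('xyz',[np.pi,0,a+SA])*R.from_rotvec([0,-tilt,0])).as_rotvec()
        print(np.round(d,2),np.round(rv,3),"dist",round(np.linalg.norm(d),1))
E
python3 - <<'E'
from h import *
planT(.3,(15,285,110,np.pi/2),(15,285,12,np.pi/2))
E
```

```text
t 9.0 S [ 12.1 280.1] z 109.4 yawS 2.19 F [-0.5 -0.  -0.6]
[ 0.23  0.52 -0.06] [ 0.092 -0.29   0.615] dist 0.6
[0.23 0.53 9.74] [ 0.092 -0.29   0.615] dist 9.8
```

Scaled: 9.7 cm / 40 = 0.2425, 9.2 cm / 40 = 0.23, -0.29 rad / 6.2832 = -0.0462.

Request:
{"method": "drive_tool", "body": {"motion": "0.005 0.0125 0 0.0032 -0.0095 0.0207 5; 0.005 0.0125 0 0.0064 -0.0191 0.0398 5; 0.005 0.0125 0 0.0095 -0.0286 0.0605 5; 0.005 0.0125 0.075 0.0111 -0.0382 0.0796 5; 0.005 0.0125 0.15 0.0143 -0.0462 0.0971 5; 0.005 0.0125 0.23 0.0143 -0.0462 0.0971 5; 0.005 0.0125 0.2425 0.0143 -0.0462 0.0971 5; 0.005 0.0125 0.2425 0.0143 -0.0462 0.0971 5"}}

```text
time_s: 9.8
position: [0.5909, 0.0187, 0.012]
tool_rot: [-3.141, 0.299, 1.666]
force: [-0.1, -0.1, 1.1]
finger_gap: 0.05
grip_force: 0.0
```

Run:
```python
from h import *
planT(.3,*[(x,y,12,np.pi/2) for x,y in((15,258),(15,215),(14,200),(13.5,170),(13.5,130),(13.5,79))])
```

```text
t 9.8 S [ 14.5 284. ] z 12.0 yawS 1.581 F [-0.1 -0.1  1.1]
[-2.48  0.02  0.77] [ 0.002 -0.001  0.01 ] dist 2.6
[-6.59 -0.02  2.03] [ 0.002 -0.001  0.01 ] dist 6.9
[-8.02 -0.14  2.47] [ 0.002 -0.001  0.01 ] dist 8.4
[-10.89  -0.22   3.36] [ 0.002 -0.001  0.01 ] dist 11.4
[-14.71  -0.26   4.54] [ 0.002 -0.001  0.01 ] dist 15.4
[-19.58  -0.31   6.04] [ 0.002 -0.001  0.01 ] dist 20.5
```

Scaled: -9.2 cm / 40 = -0.23, -8.5 cm / 40 = -0.2125, 0.01 rad / 6.2832 = 0.0016.

Request:
{"method": "drive_tool", "body": {"motion": "-0.055 0 0.017 0 0 0.0016 5; -0.0875 0 0.027 0 0 0.0016 5; -0.1225 0 0.0378 0 0 0.0016 5; -0.1575 -0.0025 0.0488 0 0 0.0016 5; -0.1875 -0.0025 0.058 0 0 0.0016 5; -0.2125 -0.005 0.0655 0 0 0.0016 5; -0.23 -0.005 0.071 0 0 0.0016 5; -0.23 -0.005 0.071 0 0 0.0016 5"}}

```text
time_s: 10.6
position: [0.5985, -0.0782, 0.0125]
tool_rot: [3.137, 0.299, 1.651]
force: [0.3, -0.0, 0.4]
finger_gap: 0.0501
grip_force: 0.0
```

Run:
```python
from h import *
P=look("a8","side"); pose(P,"n",(150,110,150,110))
c,s,a,k,z=rect(P,.075,.094,(110,100,170,110)); print("shelf",c,s,a,W2S(c/1000),k)
planT(.3,*[(x,y,12,np.pi/2) for x,y in((13.5,170),(13.5,120),(13.5,105))])
im=cv2.imread("pics/a8.png"); cv2.imwrite("pics/a8c.png",cv2.resize(im[90:250,130:330],None,fx=3,fy=3,interpolation=cv2.INTER_CUBIC))
```

```text
n S [ 79.9 114.3] size [228.  127.9] yawS -0.009 959
shelf [ 650.3 -260.3] [298.9 141. ] 0.092 [50.06167374  0.9533217 ] 2426
t 10.65 S [ 14.  187.7] z 12.4 yawS 1.567 F [0.3 0.7 0.4]
[-1.68 -0.05  0.56] [ 0.004 -0.001 -0.004] dist 1.8
[-6.46 -0.03  2.03] [ 0.004 -0.001 -0.004] dist 6.8
[-7.89 -0.03  2.48] [ 0.004 -0.001 -0.004] dist 8.3
```

View pics/a8c.png

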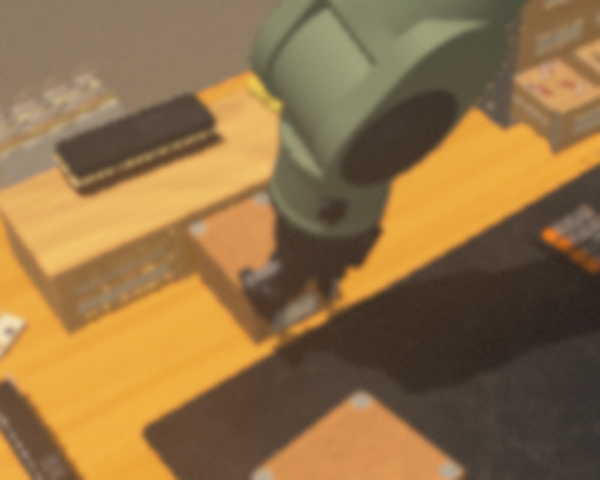

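The crop shows the narrow box's inner end at the mouth of the narrow bay, about (190,230), with the gripper behind it. I'll push on and watch the force.

Scaled: -3.4 cm / 40 = -0.085, -2.5 cm / 40 = -0.0625.

Request:
{"method": "drive_tool", "body": {"motion": "-0.02 0 0.006 0 0 0 5; -0.04 0 0.0125 0 0 0 5; -0.0625 0 0.0195 0 0 0 5; -0.085 0 0.0265 0 0 0 5"}}

```text
time_s: 11.05
position: [0.6015, -0.1134, 0.0123]
tool_rot: [3.137, 0.299, 1.652]
force: [-0.5, 0.8, 0.3]
finger_gap: 0.0502
grip_force: 0.4
```

Scaled: -3 cm / 40 = -0.075, -2.4 cm / 40 = -0.06.

Request:
{"method": "drive_tool", "body": {"motion": "-0.02 0 0.0063 0 0 0 5; -0.04 0 0.0125 0 0 0 5; -0.06 0 0.0188 0 0 0 5; -0.075 0 0.0233 0 0 0 5"}}

```text
time_s: 11.45
position: [0.6041, -0.1447, 0.0123]
tool_rot: [3.137, 0.299, 1.652]
force: [0.3, -0.0, -0.1]
finger_gap: 0.0501
grip_force: 0.5
```

Run:
```python
from h import *
P=look("a9","side")
c,s,a,k,z=rect(P,.075,.094,(110,100,170,110)); print("shelf",c,s,a,W2S(c/1000),k)
planT(.3,(13.5,95,12,np.pi/2))
```

```text
shelf [ 662.9 -259.6] [272.4 142.2] 0.076 [62.67561202  0.58108367] 1942
t 11.5 S [ 13.6 119. ] z 12.5 yawS 1.566 F [-0.  -0.8  0.9]
[-2.28 -0.01  0.75] [ 0.004 -0.    -0.005] dist 2.4
```

Scaled: -1.2 cm / 40 = -0.03, -0.8 cm / 40 = -0.02.

Request:
{"method": "drive_tool", "body": {"motion": "-0.01 0 0.003 0 0 0 5; -0.02 0 0.0063 0 0 0 5; -0.03 0 0.0093 0 0 0 5"}}

```text
time_s: 11.8
position: [0.6053, -0.1562, 0.0123]
tool_rot: [3.136, 0.299, 1.653]
force: [-0.5, 1.6, 0.3]
finger_gap: 0.05
grip_force: 0.8
```

Request:
{"method": "drive_tool", "body": {"motion": "-0.0075 0 0.0023 0 0 0 5; -0.015 0 0.0048 0 0 0 5; -0.0225 0 0.007 0 0 0 5"}}

```text
time_s: 12.1
position: [0.6059, -0.1658, 0.0122]
tool_rot: [3.137, 0.299, 1.652]
force: [0.5, 2.0, 0.5]
finger_gap: 0.0498
grip_force: 0.8
```

Request:
{"method": "drive_tool", "body": {"motion": "-0.005 0 0.0015 0 0 0 5; -0.01 0 0.003 0 0 0 5; -0.015 0 0.0048 0 0 0 5"}}

```text
time_s: 12.4
position: [0.6064, -0.172, 0.0121]
tool_rot: [3.137, 0.299, 1.652]
force: [-1.3, 1.4, 1.1]
finger_gap: 0.05
grip_force: 1.0
```

Scaled: -0.6 cm / 40 = -0.015, -0.4 cm / 40 = -0.01.

Request:
{"method": "drive_tool", "body": {"motion": "-0.005 0 0.0015 0 0 0 5; -0.01 0 0.003 0 0 0 5; -0.015 0 0.0048 0 0 0 5"}}

```text
time_s: 12.7
position: [0.6069, -0.1783, 0.0121]
tool_rot: [3.137, 0.299, 1.652]
force: [-1.1, 2.4, 2.0]
finger_gap: 0.05
grip_force: 1.2
```

Scaled: -0.3 cm / 40 = -0.0075, -0.2 cm / 40 = -0.005.

Request:
{"method": "drive_tool", "body": {"motion": "-0.0025 0 0.0008 0 0 0 5; -0.005 0 0.0015 0 0 0 5; -0.0075 0 0.0023 0 0 0 5"}}

```text
time_s: 13.0
position: [0.6072, -0.1814, 0.0121]
tool_rot: [3.137, 0.299, 1.652]
force: [-0.9, 2.7, 0.9]
finger_gap: 0.0501
grip_force: 1.1
```

Run:
```python
from h import *
P=look("b1","side")
planT(.3,(13.5,79,12,np.pi/2))
im=cv2.imread("pics/b1.png"); cv2.imwrite("pics/b1c.png",cv2.resize(im[90:230,130:310],None,fx=4,fy=4,interpolation=cv2.INTER_CUBIC))
```

```text
t 13.05 S [13.8 83.1] z 12.2 yawS 1.567 F [-0.9  1.4  0.3]
[-0.38 -0.03  0.14] [ 0.004 -0.001 -0.003] dist 0.4
```

View pics/b1c.png

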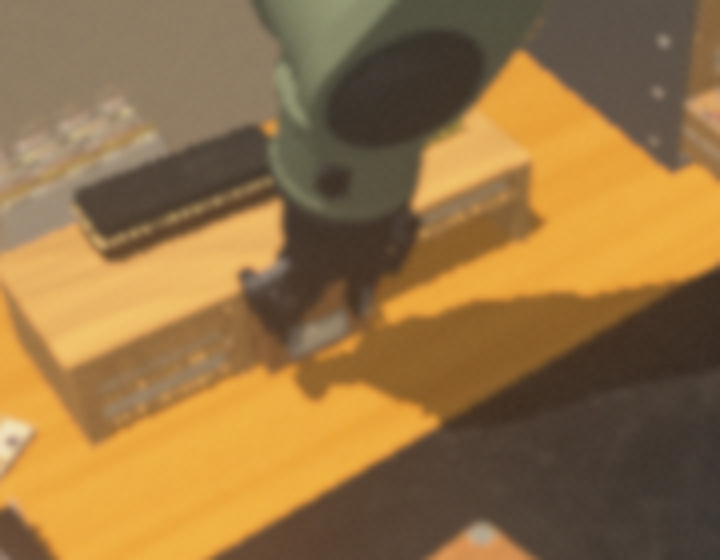

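The crop shows the narrow box nearly in, with a few millimetres still proud at about (270,350). I'll go on in 1-2 mm steps, watching for the stop.

Scaled: -0.2 cm / 40 = -0.005, 0.03 cm / 40 = 0.0008.

Request:
{"method": "drive_tool", "body": {"motion": "-0.0025 0 0.0008 0 0 0 5; -0.005 0 0.0015 0 0 0 5; -0.005 0 0.0015 0 0 0 5"}}

```text
time_s: 13.35
position: [0.6074, -0.1837, 0.0122]
tool_rot: [3.136, 0.299, 1.652]
force: [-0.5, 1.4, 0.6]
finger_gap: 0.0502
grip_force: 0.6
```

Scaled: -0.2 cm / 40 = -0.005, -0.1 cm / 40 = -0.0025.

Request:
{"method": "drive_tool", "body": {"motion": "-0.0025 0 0.0008 0 0 0 5; -0.005 0 0.0015 0 0 0 5; -0.005 0 0.0015 0 0 0 5"}}

```text
time_s: 13.65
position: [0.6075, -0.1857, 0.0122]
tool_rot: [3.137, 0.299, 1.652]
force: [-0.1, 1.3, 0.4]
finger_gap: 0.0498
grip_force: 0.5
```

Scaled: -0.1 cm / 40 = -0.0025, 0.03 cm / 40 = 0.0008.

Request:
{"method": "drive_tool", "body": {"motion": "-0.0025 0 0.0008 0 0 0 5; -0.0025 0 0.0008 0 0 0 5"}}

```text
time_s: 13.85
position: [0.6077, -0.1867, 0.0122]
tool_rot: [3.136, 0.299, 1.652]
force: [-0.8, 1.4, 0.8]
finger_gap: 0.0502
grip_force: 0.6
```

Scaled: -0.1 cm / 40 = -0.0025, 0.03 cm / 40 = 0.0008.

Request:
{"method": "drive_tool", "body": {"motion": "-0.0025 0 0.0008 0 0 0 5; -0.0025 0 0.0008 0 0 0 5"}}

```text
time_s: 14.05
position: [0.6077, -0.1877, 0.0122]
tool_rot: [3.137, 0.299, 1.652]
force: [0.1, 1.5, 0.6]
finger_gap: 0.0499
grip_force: 0.6
```

Request:
{"method": "drive_tool", "body": {"motion": "-0.0025 0 0.0008 0 0 0 5; -0.0025 0 0.0008 0 0 0 5"}}

```text
time_s: 14.25
position: [0.6078, -0.1888, 0.0122]
tool_rot: [3.137, 0.299, 1.652]
force: [-0.3, -0.1, 0.1]
finger_gap: 0.0499
grip_force: 0.6
```

Run:
```python
from h import *
P=look("b2","side"); planT(.3,(13.5,79,12,np.pi/2))
# label-face / shelf face: points z 30..62 near the bay
q=P.reshape(-1,3); s=np.array([[*W2S(v),v[2]*1000] for v in q[np.isfinite(q[:,0])]])
for x in range(-70,150,10):
    m=(s[:,0]>x)&(s[:,0]<x+10)&(s[:,2]>12)&(s[:,2]<66)&(s[:,1]>40)&(s[:,1]<120)
    if m.sum()>4: print(x,m.sum(),np.round(np.percentile(s[m,1],[10,50,90]),1),end="; ")
```

```text
t 14.3 S [13.8 75.8] z 12.2 yawS 1.567 F [0.6 1.5 1. ]
[ 0.31 -0.03 -0.07] [ 0.004 -0.001 -0.003] dist 0.3
-50 7 [66.2 67.1 68.7]; -20 40 [ 73.7  84.8 101.6]; -10 45 [72.2 74.4 90.1]; 0 32 [71.6 73.9 75.3]; 10 21 [72.2 73.7 75.9]; 20 10 [72.6 73.7 75.7]; 30 6 [ 74.1  75.  102.8]; 40 36 [ 73.1  93.6 102.2]; 50 43 [59.1 71.5 93.6]; 60 40 [66.9 68.3 69.6]; 70 52 [55.2 64.6 68.7]; 80 39 [55.2 61.6 66.4]; 90 41 [55.3 60.6 65.6]; 100 39 [55.5 61.  66. ]; 110 42 [54.  60.4 66.1]; 120 40 [55.3 60.2 65.7]; 130 42 [55.1 60.4 66.4]; 140 45 [55.3 60.2 65.9];
```

Scaled: -0.2 cm / 40 = -0.005, -0.1 cm / 40 = -0.0025.

Request:
{"method": "drive_tool", "body": {"motion": "-0.0025 0 0.0008 0 0 0 5; -0.005 0 0.0015 0 0 0 5; -0.005 0 0.0015 0 0 0 5"}}

```text
time_s: 14.6
position: [0.608, -0.1909, 0.0122]
tool_rot: [3.137, 0.299, 1.652]
force: [-0.1, 1.6, -0.2]
finger_gap: 0.0503
grip_force: 0.4
```

Scaled: -0.1 cm / 40 = -0.0025, 0.03 cm / 40 = 0.0008.

Request:
{"method": "drive_tool", "body": {"motion": "-0.0025 0 0.0008 0 0 0 5; -0.0025 0 0.0008 0 0 0 5"}}

```text
time_s: 14.8
position: [0.6081, -0.1919, 0.0123]
tool_rot: [3.136, 0.299, 1.652]
force: [0.0, 1.2, -0.1]
finger_gap: 0.0498
grip_force: 0.5
```

Scaled: -0.1 cm / 40 = -0.0025, 0.03 cm / 40 = 0.0008.

Request:
{"method": "drive_tool", "body": {"motion": "-0.0025 0 0.0008 0 0 0 5; -0.0025 0 0.0008 0 0 0 5"}}

```text
time_s: 15.0
position: [0.6082, -0.1929, 0.0122]
tool_rot: [3.137, 0.299, 1.652]
force: [0.1, 0.9, 0.0]
finger_gap: 0.0497
grip_force: 0.5
```

Scaled: -0.1 cm / 40 = -0.0025, 0.03 cm / 40 = 0.0008.

Request:
{"method": "drive_tool", "body": {"motion": "-0.0025 0 0.0008 0 0 0 5; -0.0025 0 0.0008 0 0 0 5"}}

```text
time_s: 15.2
position: [0.6082, -0.194, 0.0123]
tool_rot: [3.136, 0.299, 1.652]
force: [-0.9, 1.3, 0.2]
finger_gap: 0.0501
grip_force: 0.5
```

```bash
cat >> h.py <<'E'
def front(P):
    q=P.reshape(-1,3); s=np.array([[*W2S(v),v[2]*1000] for v in q[np.isfinite(q[:,0])]])
    for x in range(-190,80,10):
        m=(s[:,0]>x)&(s[:,0]<x+10)&(s[:,2]>12)&(s[:,2]<66)&(s[:,1]>40)&(s[:,1]<120)
        if m.sum()>4: print(x,m.sum(),np.round(np.percentile(s[m,1],[10,50,90]),1),end="; ")
    print()
E
python3 - <<'E'
from h import *
P=look("b3","side"); front(P); planT(.3,(13.5,70,12,np.pi/2))
E
```

```text
-190 61 [50.1 65.4 68.4]; -180 14 [57.3 62.2 66.1]; -170 14 [57.8 62.9 68.3]; -160 14 [57.6 63.4 67.1]; -150 16 [57.7 63.1 66.9]; -140 15 [58.7 62.7 66.7]; -130 17 [58.3 63.9 67.3]; -120 14 [54.9 60.9 66.2]; -110 16 [58.7 63.5 66.9]; -100 17 [57.2 60.7 65.6]; -90 12 [56.  64.9 67.4]; -80 7 [65.6 67.  67.3]; -50 12 [65.2 67.4 68.6]; -40 7 [65.  67.6 71. ]; -30 5 [68.7 84.7 90.8]; -20 37 [66.9 82.8 95.8]; -10 47 [67.  68.9 82. ]; 0 28 [66.5 68.2 69.7]; 10 22 [67.2 69.4 71.1]; 20 8 [68.8 70.5 71.7]; 30 9 [67.6 70.5 98.1]; 40 35 [68.5 88.1 96.6]; 50 35 [60.3 66.8 87.7]; 60 43 [66.9 68.1 70. ]; 70 50 [55.9 64.7 68.4]; 
t 15.25 S [13.8 70.6] z 12.3 yawS 1.567 F [-0.5  1.3  0.6]
[-0.05 -0.03  0.04] [ 0.004 -0.001 -0.003] dist 0.1
```

Scaled: -0.1 cm / 40 = -0.0025, -0.05 cm / 40 = -0.0013.

Request:
{"method": "drive_tool", "body": {"motion": "-0.0013 0 0.0005 0 0 0 5; -0.0025 0 0.0008 0 0 0 5; -0.0025 0 0.0008 0 0 0 5"}}

```text
time_s: 15.55
position: [0.6083, -0.1949, 0.0123]
tool_rot: [3.137, 0.299, 1.652]
force: [-0.6, 0.5, -0.3]
finger_gap: 0.0498
grip_force: 0.6
```

Request:
{"method": "drive_tool", "body": {"motion": "-0.0013 0 0.0005 0 0 0 5; -0.0025 0 0.0008 0 0 0 5; -0.0025 0 0.0008 0 0 0 5"}}

```text
time_s: 15.85
position: [0.6084, -0.1958, 0.0122]
tool_rot: [3.137, 0.299, 1.652]
force: [-0.6, 3.0, 0.6]
finger_gap: 0.0501
grip_force: 1.3
```

Scaled: -0.05 cm / 40 = -0.0013, 0.02 cm / 40 = 0.0005.

Request:
{"method": "drive_tool", "body": {"motion": "-0.0013 0 0.0005 0 0 0 5; -0.0013 0 0.0005 0 0 0 5"}}

```text
time_s: 16.05
position: [0.6084, -0.196, 0.0121]
tool_rot: [3.137, 0.298, 1.653]
force: [-2.1, 4.9, 3.2]
finger_gap: 0.0501
grip_force: 2.8
```

Scaled: -0.05 cm / 40 = -0.0013, 0.02 cm / 40 = 0.0005.

Request:
{"method": "drive_tool", "body": {"motion": "-0.0013 0 0.0005 0 0 0 5; -0.0013 0 0.0005 0 0 0 5"}}

```text
time_s: 16.25
position: [0.6084, -0.1961, 0.012]
tool_rot: [3.137, 0.298, 1.653]
force: [-3.8, 8.2, 4.6]
finger_gap: 0.0498
grip_force: 4.2
```

Run:
```python
from h import *
c=np.array([82.9,377.3]); x=np.array([np.cos(.27),np.sin(.27)])
planT(.3,(14,140,12,1.567)); plan((14,180,90,1.567),(*(c+95*x),100,.27))
```

```text
t 16.25 S [13.7 68.5] z 12.0 yawS 1.568 F [-3.8  8.2  4.6]
[ 6.84  0.01 -2.09] [ 0.005 -0.002  0.001] dist 7.2
t 16.25 S [13.7 68.5] z 12.0 yawS 1.568 gap 0.04983137155302556 F [-3.8  8.2  4.6]
[  8.37   0.04 -10.73] [0.005 0.298 0.001] dist 13.6
[ 29.41  16.05 -18.16] [0.197 0.252 1.288] dist 38.1
```

Scaled: 23 cm / 40 = 0.575, 8.4 cm / 40 = 0.21, 0.04 rad / 6.2832 = 0.0064.

Request:
{"method": "drive_tool", "body": {"motion": "0.0375 0 -0.0125 0 0 0 5; 0.125 0 -0.04 0 0 0 5; 0.175 0 -0.125 0 0.0159 0 6; 0.21 0 -0.25 0 0.0318 0 8; 0.275 0.05 -0.3 0.0032 0.0477 0.0191 8; 0.375 0.125 -0.3375 0.0064 0.0462 0.0398 8; 0.475 0.2 -0.3625 0.0095 0.0462 0.0637 8; 0.575 0.275 -0.4 0.0127 0.0446 0.0875 8"}}

```text
time_s: 17.05
position: [0.6939, 0.074, 0.0979]
tool_rot: [3.131, 0.007, 1.094]
force: [0.3, -0.6, -0.0]
finger_gap: 0.08
grip_force: 0.0
```

Run:
```python
from h import *
c=np.array([82.9,377.3]); x=np.array([np.cos(.27),np.sin(.27)])
P=look("b4","side"); pose(P,"w",(190,200,100,95)); front(P)
plan((*(c+95*x),90,.27),(*(c+95*x),10,.27))
```

```text
w S [ 81.1 381.5] size [132.  121.8] yawS 0.159 2330
-190 59 [53.  65.8 67.7]; -180 12 [57.6 62.8 66.1]; -170 14 [57.2 63.2 67.8]; -160 17 [56.9 61.9 66.4]; -150 15 [56.9 62.1 67.2]; -140 16 [57.6 63.1 67.1]; -130 13 [58.1 62.4 66. ]; -120 14 [57.1 64.8 66.7]; 40 6 [65.8 67.6 68.5]; 50 23 [58.3 64.8 67.8]; 60 44 [66.3 68.1 69.6]; 70 51 [55.5 64.  68.7]; 
t 17.1 S [125.6 341.4] z 97.5 yawS 1.004 gap 0.08005521698772063 F [-2.7 10.6 -0.1]
[7.79 0.82 0.74] [ 0.01  -0.001  0.734] dist 7.9
[7.81 0.74 8.74] [ 0.01  -0.001  0.734] dist 11.7
```

Run:
```python
from h import *
P=look("b5","side"); pose(P,"w",(190,200,100,95)); 
P=look("b5t"); pose(P,"w",(160,110,82,82)); plan()
```

```text
w S [ 81.4 381.9] size [131.1 121.7] yawS 0.159 2332
w S [ 61.4 328.1] size [96.5 43.2] yawS -0.228 425
t 17.2 S [121.9 333.8] z 96.9 yawS 1.02 gap 0.07984820001264707 F [-1.  -1.6  0.2]
```

View pics/b5.png

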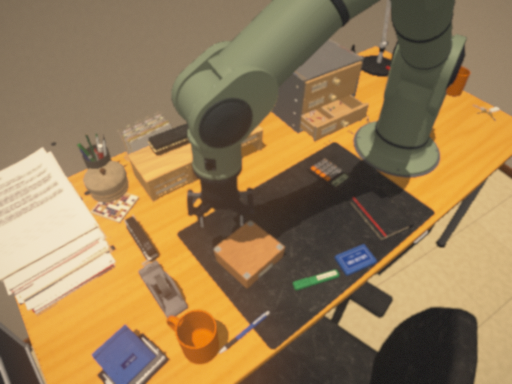

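The side view shows the wide box at about (250,253). It was nudged slightly earlier and now has yaw 0.16; nothing else was disturbed and the narrow box is in. Next I'll push the wide box sideways.

Run:
```python
from h import *
c=np.array([81.3,381.7]); x=np.array([np.cos(.16),np.sin(.16)])
plan((*(c+97*x),90,.16),(*(c+97*x),10,.16))
```

```text
t 17.2 S [121.9 333.8] z 96.9 yawS 1.02 gap 0.07984820001264707 F [-1.  -1.6  0.2]
[8.29 1.38 0.64] [0.012 0.002 0.86 ] dist 8.4
[8.34 1.3  8.64] [0.012 0.002 0.86 ] dist 12.1
```

Scaled: 8.6 cm / 40 = 0.215, 1.3 cm / 40 = 0.0325, 0.86 rad / 6.2832 = 0.1369.

Request:
{"method": "drive_tool", "body": {"motion": "0.1 0.0175 0 0 0 0.0239 8; 0.2075 0.035 0 0 0 0.0477 8; 0.2075 0.035 0 0 0 0.0716 8; 0.2075 0.035 0 0 0 0.0955 8; 0.2075 0.035 0.075 0 0 0.1178 8; 0.2075 0.035 0.15 0.0016 0 0.1369 8; 0.2075 0.0325 0.215 0.0016 0 0.1369 8; 0.2075 0.0325 0.215 0.0016 0 0.1369 8"}}

```text
time_s: 18.0
position: [0.7403, 0.1391, 0.0075]
tool_rot: [3.138, 0.007, 0.241]
force: [-0.9, -1.2, -0.0]
finger_gap: 0.0801
grip_force: 0.0
```

Run:
```python
from h import *
P=look("b6","side"); pose(P,"w",(190,200,100,95)); 
c0=np.array([81.3,381.7]);W=[];c=c0.copy()
ts=np.linspace(.16,0,9); ds=200/8
x=np.array([np.cos(.16),np.sin(.16)]); W.append((*(c+79*x),10,.16))
for t in ts[1:]:
    m=t+.01; c=c-ds*np.array([np.cos(m),np.sin(m)]); x=np.array([np.cos(t),np.sin(t)]); W.append((*(c+79*x),10,t))
plan(*W); print(c)
```

```text
w S [ 81.3 382.1] size [131.4 120.5] yawS 0.161 1857
t 18.05 S [175.  391.4] z 10.1 yawS 0.157 gap 0.0798383184114362 F [-0.1 -0.   1.1]
[-1.51 -0.53  0.02] [ 0.004  0.004 -0.003] dist 1.6
[-4.01 -0.39  0.03] [0.004 0.004 0.017] dist 4.0
[-6.51 -0.3   0.04] [0.004 0.004 0.037] dist 6.5
[-9.01 -0.26  0.05] [0.004 0.004 0.057] dist 9.0
[-11.52  -0.27   0.06] [0.004 0.004 0.077] dist 11.5
[-14.02  -0.32   0.07] [0.004 0.004 0.097] dist 14.0
[-16.53  -0.43   0.08] [0.004 0.004 0.117] dist 16.5
[-19.03  -0.59   0.09] [0.004 0.004 0.137] dist 19.0
[-21.52  -0.8    0.1 ] [0.004 0.004 0.157] dist 21.5
[-117.85107744  365.73383812]
```

Scaled: -15 cm / 40 = -0.375, -11.5 cm / 40 = -0.2875, 0.09 rad / 6.2832 = 0.0143.

Request:
{"method": "drive_tool", "body": {"motion": "-0.03 -0.0125 0 0 0 0 8; -0.0625 -0.0125 0 0 0 0 8; -0.1125 -0.01 0 0 0 0.0032 8; -0.1625 -0.0075 0 0 0 0.0064 8; -0.225 -0.0075 0 0 0 0.0095 8; -0.2875 -0.0075 0 0 0 0.0127 8; -0.3375 -0.0075 0 0 0 0.0143 8; -0.375 -0.01 0 0 0 0.0159 8"}}

```text
time_s: 18.85
position: [0.5959, 0.108, 0.0135]
tool_rot: [3.139, -0.001, 0.141]
force: [0.7, -0.3, 0.5]
finger_gap: 0.08
grip_force: 0.0
```

Run:
```python
from h import *
P=look("b7","side"); pose(P,"w",(200,180,110,110)); 
plan((-20,371,10,.01),(-37.5,370,10,0))
```

```text
w S [ 81.1 381.8] size [131.3 121.4] yawS 0.155 2277
t 18.9 S [ 25.3 372.4] z 13.4 yawS 0.055 gap 0.08013346214728184 F [ 1.7 -0.9  0.1]
[-4.53 -0.11  0.34] [0.002 0.    0.045] dist 4.5
[-6.29 -0.11  0.34] [0.002 0.    0.055] dist 6.3
```

View pics/b7.png

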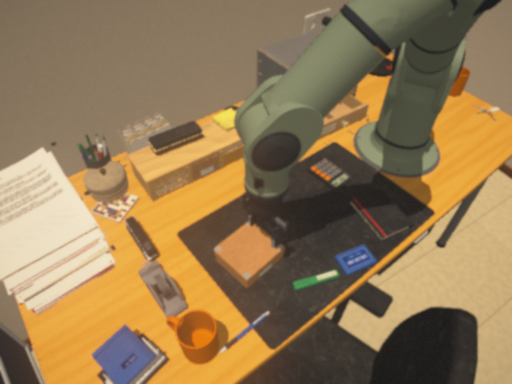

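The side view shows the wide box still at (248,253) with the gripper on its robot side at about (270,215). That contradicts a side push, so I'll check it from the depth data.

Run:
```python
from h import *
s0=read_state(); print(s0["time_s"],s0["position"],s0["force"])
for n in("side","top"):
    im,d=camera(n); P=cloud(n,d); q=P.reshape(-1,3); q=q[np.isfinite(q[:,0])]
    s=np.c_[(q[:,:2]-SC)@RS*1000,q[:,2]*1000]
    print(n)
    for zl,zh in((6,30),(34,52),(52,75),(75,110),(110,160)):
        m=(s[:,2]>zl)&(s[:,2]<zh)&(s[:,0]>-150)&(s[:,0]<230)&(s[:,1]>280)&(s[:,1]<470)
        print(zl,zh,m.sum(),np.round(np.percentile(s[m,:2],[1,20,50,80,99],axis=0),0).tolist() if m.sum()>5 else "")
    if n=="side":
        K,k1,o,M=cal(n)
        r=(s0["position"]-o)@M; x=r[:2]/r[2]; x=x*(1+k1*x@x); print("TCP px",K[0,0]*x[0]+K[0,2],K[1,1]*x[1]+K[1,2])
```

```text
18.9 [0.59411866 0.10773521 0.0133943 ] [ 1.68551116 -0.88977195  0.06201039]
side
6 30 284 [[9.0, 345.0], [55.0, 392.0], [119.0, 434.0], [142.0, 444.0], [150.0, 450.0]]
34 52 2225 [[17.0, 321.0], [48.0, 350.0], [86.0, 387.0], [124.0, 424.0], [148.0, 447.0]]
52 75 76 [[19.0, 329.0], [25.0, 332.0], [30.0, 333.0], [37.0, 420.0], [41.0, 426.0]]
75 110 172 [[12.0, 304.0], [28.0, 320.0], [34.0, 415.0], [39.0, 436.0], [43.0, 444.0]]
110 160 508 [[11.0, 307.0], [23.0, 366.0], [34.0, 410.0], [41.0, 439.0], [46.0, 443.0]]
TCP px 263.60172523231427 241.6087824591483
top
6 30 50 [[-143.0, 284.0], [-111.0, 312.0], [-41.0, 348.0], [84.0, 401.0], [193.0, 444.0]]
34 52 111 [[24.0, 317.0], [69.0, 325.0], [141.0, 340.0], [146.0, 357.0], [151.0, 374.0]]
52 75 2 
75 110 41 [[17.0, 300.0], [19.0, 308.0], [24.0, 322.0], [29.0, 327.0], [44.0, 329.0]]
110 160 131 [[14.0, 301.0], [20.0, 305.0], [28.0, 311.0], [36.0, 322.0], [44.0, 336.0]]
```

Scaled: -8 cm / 40 = -0.2, -4 cm / 40 = -0.1.

Request:
{"method": "drive_tool", "body": {"motion": "0 0 -0.1 0 0 0 8; 0 0 -0.2 0 0 0 8; 0 0 -0.2 0 0 0 8; 0 0 -0.2 0 0 0 8"}}

```text
time_s: 19.4
position: [0.5975, 0.1093, 0.093]
tool_rot: [3.139, -0.002, 0.143]
force: [-0.9, -0.5, -0.4]
finger_gap: 0.0801
grip_force: 0.0
```

Run:
```python
from h import *
s0=read_state(); print(s0["time_s"],s0["position"],s0["force"],s0["tool_rot"])
tc=W2S(s0["position"]); print(tc)
im,d=camera("side"); P=cloud("side",d); np.save("P8.npy",P); cv2.imwrite("pics/b8.png",im)
q=P.reshape(-1,3); q=q[np.isfinite(q[:,0])]
s=np.c_[(q[:,:2]-SC)@RS*1000,q[:,2]*1000]
for z in range(50,200,6):
    m=(s[:,2]>z)&(s[:,2]<z+6)&(abs(s[:,0]-tc[0])<60)&(abs(s[:,1]-tc[1])<90)
    if m.sum()>2: print(z,m.sum(),np.round(s[m].min(0)[:2]-tc),np.round(s[m].max(0)[:2]-tc))
im=cv2.imread("pics/b8.png"); cv2.imwrite("pics/b8c.png",cv2.resize(im[160:310,180:330],None,fx=4,fy=4,interpolation=cv2.INTER_CUBIC))
```

```text
19.4 [0.59745051 0.10926142 0.09299718] [-0.86886176 -0.54031578 -0.40461753] [ 3.13901432e+00 -1.95839191e-03  1.42507874e-01]
[ 28.77789655 373.66730716]
128 16 [ -7. -44.] [15. 47.]
134 26 [ -8. -45.] [15. 53.]
140 29 [ -6. -45.] [15. 54.]
146 27 [ -6. -46.] [14. 55.]
152 32 [ -8. -43.] [15. 54.]
158 18 [ -2. -43.] [15. 54.]
164 24 [ -3. -45.] [14. 56.]
170 22 [  4. -61.] [18. 70.]
176 70 [-16. -70.] [19. 72.]
182 78 [-15. -69.] [17. 72.]
188 67 [-14. -70.] [19. 72.]
194 78 [-15. -70.] [21. 72.]
```

View pics/b8c.png

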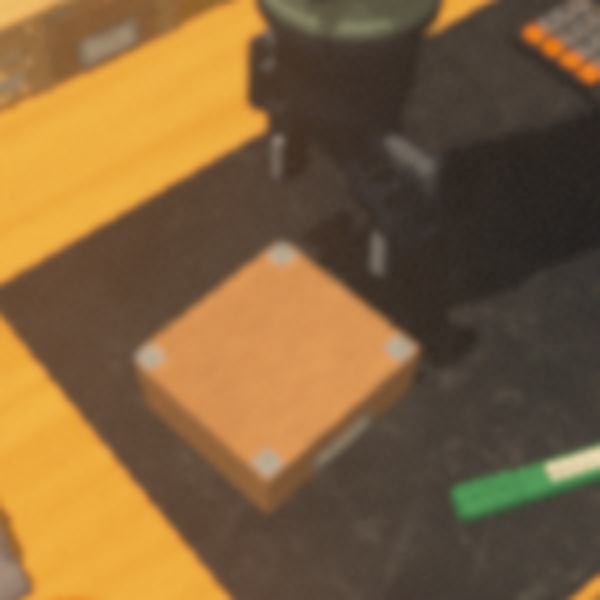

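The depth data settle it: the open fingertips are about 34 mm above the TCP, so they swept just over the 44 mm box. I'll measure the tip offset at a smaller opening.

Request:
{"method": "drive_tool", "body": {"motion": "0 0 0 0 0 0 3; 0 0 0 0 0 0 3; 0 0 0 0 0 0 3; 0 0 0 0 0 0 3; 0 0 0 0 0 0 3; 0 0 0 0 0 0 3"}}

```text
time_s: 20.05
position: [0.5959, 0.109, 0.0913]
tool_rot: [3.138, 0.001, 0.142]
force: [0.1, -0.0, 0.2]
finger_gap: 0.0303
grip_force: 0.0
```

```bash
cat >> h.py <<'E'
def tips():
    s0=read_state(); R0=R.from_euler('xyz',s0["tool_rot"])
    P=cloud("side",camera("side")[1]).reshape(-1,3); P=P[np.isfinite(P[:,0])]
    t=R0.inv().apply(P-s0["position"])*1000   # tool frame
    t=t[(abs(t[:,0])<30)&(abs(t[:,1])<75)&(t[:,2]>-80)&(t[:,2]<20)&(P[:,2]>.052)]
    print("gap",s0["finger_gap"])
    for z in range(-78,20,6):
        m=(t[:,2]>z)&(t[:,2]<=z+6)
        if m.sum()>2: print(z,m.sum(),np.round(np.percentile(t[m,0],[2,98])),np.round(np.percentile(t[m,1],[2,98])),end="; ")
    print()
E
python3 - <<'E'
from h import *
tips()
E
```

```text
gap 0.030266610981983227
-78 63 [-8. 15.] [-47.  42.]; -72 29 [-5. 14.] [-35.  31.]; -66 20 [-4. 13.] [-27.  22.]; -60 25 [-5. 12.] [-28.  21.]; -54 24 [-2. 13.] [-29.  19.]; -48 31 [-7. 13.] [-29.  20.]; -42 28 [-6. 13.] [-29.  18.]; -36 23 [-9. 12.] [-27.  21.]; -30 13 [-7. 12.] [-22.  16.];
```

Run:
```python
from h import *
c=np.array([81.3,381.9]); x=np.array([np.cos(.16),np.sin(.16)])
plan((*(c+97*x),90,.16),(*(c+97*x),-14,.16))
```

```text
t 20.1 S [ 27.2 373.5] z 91.3 yawS 0.057 gap 0.02988484758008453 F [-0.3 -1.4 -0.4]
[15.1  -1.54  0.11] [ 0.003  0.001 -0.103] dist 15.2
[15.11 -1.57 10.51] [ 0.003  0.001 -0.103] dist 18.5
```

Scaled: 15.1 cm / 40 = 0.3775, 13.5 cm / 40 = 0.3375, -0.1 rad / 6.2832 = -0.0159.

Request:
{"method": "drive_tool", "body": {"motion": "0.1125 -0.0125 0 0 0 0 8; 0.225 -0.025 0 0 0 -0.0159 8; 0.3375 -0.0375 0 0 0 -0.0159 8; 0.3775 -0.0375 0 0 0 -0.0159 8; 0.3775 -0.0375 0.1 0 0 -0.0159 8; 0.3775 -0.04 0.2 0 0 -0.0159 8; 0.3775 -0.04 0.2375 0 0 -0.0159 8; 0.3775 -0.04 0.2625 0 0 -0.0159 8"}}

```text
time_s: 20.9
position: [0.7426, 0.1456, -0.0149]
tool_rot: [3.138, 0.003, 0.242]
force: [0.7, -0.6, 1.1]
finger_gap: 0.0799
grip_force: 0.0
```

Run:
```python
from h import *
P=look("c1","side"); pose(P,"w",(190,200,100,95)); 
c=np.array([81.3,381.9]);W=[]
ts=np.linspace(.16,0,9); ds=200/8
x=np.array([np.cos(.16),np.sin(.16)]); W.append((*(c+77*x),-14,.16))
for t in ts[1:]:
    m=t+.01; c=c-ds*np.array([np.cos(m),np.sin(m)]); x=np.array([np.cos(t),np.sin(t)]); W.append((*(c+77*x),-14,t))
plan(*W); print(c)
```

```text
w S [ 80.5 382.1] size [132.2 120.7] yawS 0.166 1863
t 20.95 S [176.5 397.5] z -15.4 yawS 0.157 gap 0.08020259969852252 F [ 0.4 -0.4 -1.3]
[-1.95  0.03 -0.13] [ 0.003  0.003 -0.003] dist 2.0
[-4.45  0.17 -0.13] [0.003 0.003 0.017] dist 4.5
[-6.95  0.26 -0.12] [0.003 0.003 0.037] dist 7.0
[-9.45  0.29 -0.11] [0.003 0.003 0.057] dist 9.5
[-11.96   0.28  -0.1 ] [0.003 0.003 0.077] dist 12.0
[-14.46   0.22  -0.1 ] [0.003 0.003 0.097] dist 14.5
[-16.96   0.1   -0.09] [0.003 0.003 0.117] dist 17.0
[-19.46  -0.06  -0.08] [0.003 0.003 0.137] dist 19.5
[-21.96  -0.27  -0.08] [0.003 0.003 0.157] dist 22.0
[-117.85107744  365.93383812]
```

Scaled: -12.5 cm / 40 = -0.3125, -11 cm / 40 = -0.275, 0.08 rad / 6.2832 = 0.0127.

Request:
{"method": "drive_tool", "body": {"motion": "-0.025 0 0 0 0 0 8; -0.05 0 0 0 0 0 8; -0.0875 0.0025 0 0 0 0.0016 8; -0.13 0.005 0 0 0 0.0032 8; -0.175 0.0075 0 0 0 0.0064 8; -0.225 0.0075 0 0 0 0.008 8; -0.275 0.0075 0 0 0 0.0111 8; -0.3125 0.0075 0 0 0 0.0127 8"}}

```text
time_s: 21.75
position: [0.6229, 0.113, -0.0115]
tool_rot: [3.139, -0.002, 0.161]
force: [1.5, 0.4, -0.2]
finger_gap: 0.0801
grip_force: 0.6
```

Run:
```python
from h import *
P=look("c2","side"); pose(P,"w",(200,180,120,110)); 
plan((25,371,-14,.03),(-37.5,370,-14,0))
```

```text
w S [-20.6 372.3] size [133.4 118.4] yawS 0.095 1190
t 21.8 S [ 52.5 374.8] z -11.7 yawS 0.075 gap 0.07997893785873848 F [ 1.  -0.4  0.1]
[-2.77  0.17  0.23] [ 0.002 -0.     0.045] dist 2.8
[-9.01 -0.2   0.23] [ 0.002 -0.     0.075] dist 9.0
```

Scaled: -9.2 cm / 40 = -0.23, -1.5 cm / 40 = -0.0375, 0.075 rad / 6.2832 = 0.0119.

Request:
{"method": "drive_tool", "body": {"motion": "-0.0375 0 0.0025 0 0 0.0016 8; -0.075 0.0025 0.0025 0 0 0.004 8; -0.1125 0.0025 0.0025 0 0 0.0064 8; -0.15 0 0.0025 0 0 0.008 8; -0.1825 -0.0025 0.0025 0 0 0.0095 8; -0.2075 -0.005 0.0025 0 0 0.0111 8; -0.225 -0.005 0.0025 0 0 0.0119 8; -0.23 -0.005 0.0025 0 0 0.0119 8"}}

```text
time_s: 22.6
position: [0.5316, 0.1003, -0.014]
tool_rot: [3.139, -0.0, 0.087]
force: [2.8, 0.7, 1.9]
finger_gap: 0.0801
grip_force: 1.3
```

Run:
```python
from h import *
P=look("c3","side"); pose(P,"w",(210,160,120,110)); 
plan((-20,370,-12,0),(-20,370,70,0),(-115,470,70,np.pi/2))
```

```text
w S [-120.9  394.4] size [179.7  87.7] yawS 0.638 996
t 22.65 S [-37.7 370.3] z -14.2 yawS 0.002 gap 0.08012802230620442 F [ 0.1 -0.8  0.4]
[ 1.77  0.03 -0.22] [0.003 0.    0.002] dist 1.8
[ 1.77  0.06 -8.42] [0.003 0.    0.002] dist 8.6
[-7.71 -9.96 -8.44] [ 0.002  0.002 -1.569] dist 15.2
```

Scaled: -11 cm / 40 = -0.275, -10 cm / 40 = -0.25, -0.96 rad / 6.2832 = -0.1528.

Request:
{"method": "drive_tool", "body": {"motion": "0.0375 0 0 0 0 0 8; 0.05 0 -0.1 0 0 -0.0191 7; 0.05 0 -0.21 0 0 -0.0414 5; 0 -0.075 -0.225 0 0 -0.0637 5; -0.075 -0.1625 -0.225 0 0 -0.0859 5; -0.15 -0.25 -0.225 0 0 -0.1082 5; -0.1925 -0.275 -0.225 0 0 -0.1305 5; -0.1925 -0.275 -0.225 0 0 -0.1528 5"}}

```text
time_s: 23.45
position: [0.4427, 0.2053, 0.0751]
tool_rot: [-3.141, 0.004, 1.057]
force: [0.2, -0.5, 0.4]
finger_gap: 0.0501
grip_force: 0.0
```

Run:
```python
from h import *
P=look("c4","side"); pose(P,"w",(210,160,120,110)); 
P=look("c4t"); pose(P,"w",(150,160,110,110)); 
planT(.6,(-115.5,465,70,np.pi/2),(-115.5,465,5,np.pi/2))
```

```text
w S [-112.8  370.2] size [133.6 121. ] yawS -0.004 1568
w S [-113.2  369.3] size [130.4 121.3] yawS 0.001 2489
t 23.55 S [-115.   480.7] z 75.4 yawS 0.965 F [ 0.8 -0.4  0.5]
[-1.32  0.86  0.54] [-0.182 -0.578 -0.587] dist 1.7
[-1.3   0.85  7.04] [-0.182 -0.578 -0.587] dist 7.2
```

Scaled: 4.5 cm / 40 = 0.1125, 2.5 cm / 40 = 0.0625, -0.59 rad / 6.2832 = -0.0939.

Request:
{"method": "drive_tool", "body": {"motion": "0 0 0 -0.0048 -0.0159 -0.0159 5; -0.01 0.0075 0 -0.0095 -0.0302 -0.0318 5; -0.02 0.0125 0 -0.0143 -0.0462 -0.0477 5; -0.0325 0.02 0 -0.0191 -0.0621 -0.0621 5; -0.0325 0.02 0.025 -0.0239 -0.0764 -0.078 5; -0.0325 0.02 0.0625 -0.0286 -0.0923 -0.0939 5; -0.0325 0.02 0.1125 -0.0286 -0.0923 -0.0939 5; -0.0325 0.02 0.1125 -0.0286 -0.0923 -0.0939 5"}}

```text
time_s: 24.35
position: [0.4448, 0.1874, 0.0283]
tool_rot: [-3.138, 0.605, 1.654]
force: [-0.2, 0.3, 0.3]
finger_gap: 0.05
grip_force: 0.0
```

Run:
```python
from h import *
tips()
planT(.6,*[(x,y,4,np.pi/2) for x,y in((-113,465),(-113,430),(-113,330),(-115,230),(-115.5,190))])
```

```text
gap 0.04995881557798288
-78 13 [-14.   8.] [-32.  56.]; -72 3 [-13. -13.] [-27.  36.]; -66 4 [-12. -10.] [-31. -26.]; -60 7 [-12.  -8.] [-30.  32.]; -54 5 [-12.  -9.] [-28.  31.]; -48 13 [-12.   2.] [-28.  38.]; -42 14 [-12.   5.] [-29.  38.]; -36 9 [-12.   4.] [-27.  37.]; 
t 24.4 S [-116.  464.] z 29.9 yawS 1.567 F [-0.1  0.4  0. ]
[1.55 0.3  2.07] [-0.004  0.004 -0.003] dist 2.6
[-1.33  0.32  4.06] [-0.004  0.004 -0.003] dist 4.3
[-9.56  0.37  9.74] [-0.004  0.004 -0.003] dist 13.7
[-17.79   0.22  15.41] [-0.004  0.004 -0.003] dist 23.5
[-21.09   0.19  17.68] [-0.004  0.004 -0.003] dist 27.5
```

Scaled: -13.7 cm / 40 = -0.3425, 7.75 cm / 40 = 0.1938.

Request:
{"method": "drive_tool", "body": {"motion": "0.0388 0.0075 0.0518 0 0 0 5; -0.0125 0.0075 0.0875 0 0 0 5; -0.0538 0.0075 0.1158 0 0 0 5; -0.105 0.0075 0.1513 0 0 0 5; -0.1675 0.0075 0.1938 0 0 0 5; -0.2388 0.0075 0.2438 0 0 0 5; -0.3 0.0075 0.285 0 0 0 5; -0.3425 0.005 0.315 0 0 0 5"}}

```text
time_s: 25.2
position: [0.4635, 0.0019, 0.0055]
tool_rot: [3.141, 0.601, 1.648]
force: [0.8, 3.3, 1.4]
finger_gap: 0.0502
grip_force: 1.5
```

Run:
```python
from h import *
P=look("c5","side"); pose(P,"w",(190,130,130,110))
P=look("c5t"); pose(P,"w",(210,160,110,110)); 
c,s,a,k,z=rect(P,.075,.094,(310,80,90,175)); print("shelf",c,s,a,W2S(c/1000),k)
planT(.6,*[(x,y,4,np.pi/2) for x,y in((-115,230),(-115.5,190),(-115.5,165))])
```

```text
w S [-114.1  226.6] size [133.4 123.2] yawS -0.007 1388
w S [-115.3  219. ] size [130.4 120.2] yawS -0.002 2468
shelf [ 600.3 -267.1] [399.2 139.6] 0.087 [-0.33511423 -1.57724394] 6609
t 25.3 S [-114.4  277.1] z 5.6 yawS 1.562 F [-0.8  0.4  1.4]
[-3.79 -0.01  2.8 ] [-0.005  0.002 -0.007] dist 4.7
[-7.09 -0.03  5.06] [-0.005  0.002 -0.007] dist 8.7
[-9.15 -0.    6.48] [-0.005  0.002 -0.007] dist 11.2
```

Scaled: -9.1 cm / 40 = -0.2275, -1.3 cm / 40 = -0.0325.

Request:
{"method": "drive_tool", "body": {"motion": "-0.0325 0 0.025 0 0 0 5; -0.065 0 0.0475 0 0 0 5; -0.1 0 0.0725 0 0 0 5; -0.1325 0 0.095 0 0 0 5; -0.1575 0 0.1125 0 0 0 5; -0.18 0 0.1275 0 0 0 5; -0.2025 0 0.1425 0 0 0 5; -0.2275 0 0.16 0 0 0 5"}}

```text
time_s: 26.1
position: [0.4724, -0.107, 0.0025]
tool_rot: [-3.138, 0.601, 1.657]
force: [0.5, 0.6, 0.0]
finger_gap: 0.0499
grip_force: 0.8
```

Run:
```python
from h import *
P=look("c6","top"); pose(P,"w",(240,160,110,110)); 
c,s,a,k,z=rect(P,.075,.094,(310,80,90,175)); print("shelf",c,s,a,W2S(c/1000),k)
planT(.6,*[(x,y,4,np.pi/2) for x,y in((-115.5,130),(-115.5,110))])
```

```text
w S [-88.1 128.5] size [214.5 131.3] yawS -0.018 2414
shelf [ 600.7 -266.9] [399.7 139. ] 0.084 [ 0.08042118 -1.41192508] 6586
t 26.15 S [-114.8  166.7] z 2.9 yawS 1.57 F [-0.9 -3.1 -0.3]
[-3.09 -0.06  1.99] [-0.004  0.002 -0.001] dist 3.7
[-4.74 -0.05  3.12] [-0.004  0.002 -0.001] dist 5.7
```

Request:
{"method": "drive_tool", "body": {"motion": "-0.02 0 0.0125 0 0 0 5; -0.04 0 0.025 0 0 0 5; -0.06 0 0.0375 0 0 0 5; -0.08 0 0.0525 0 0 0 5; -0.0975 0 0.065 0 0 0 5; -0.1125 0 0.075 0 0 0 5"}}

```text
time_s: 26.75
position: [0.4766, -0.1611, 0.0033]
tool_rot: [-3.138, 0.602, 1.656]
force: [0.5, 1.8, -0.1]
finger_gap: 0.0498
grip_force: 1.0
```

Scaled: -1 cm / 40 = -0.025, -0.75 cm / 40 = -0.0188.

Request:
{"method": "drive_tool", "body": {"motion": "-0.0063 0 0.0043 0 0 0 5; -0.0125 0 0.0085 0 0 0 5; -0.0188 0 0.0128 0 0 0 5; -0.025 0 0.017 0 0 0 5"}}

```text
time_s: 27.15
position: [0.4778, -0.1723, 0.0033]
tool_rot: [-3.138, 0.601, 1.657]
force: [-0.1, 2.3, 0.9]
finger_gap: 0.0501
grip_force: 1.2
```

Request:
{"method": "drive_tool", "body": {"motion": "-0.0063 0 0.0043 0 0 0 5; -0.0125 0 0.0085 0 0 0 5; -0.0188 0 0.0128 0 0 0 5; -0.025 0 0.017 0 0 0 5"}}

```text
time_s: 27.55
position: [0.4787, -0.1846, 0.0033]
tool_rot: [-3.138, 0.601, 1.657]
force: [0.4, 2.9, -0.1]
finger_gap: 0.0498
grip_force: 1.6
```

Run:
```python
from h import *
P=look("c7","side"); front(P)
planT(.6,(-115.5,66,4,np.pi/2))
```

```text
-160 10 [58.7 60.2 64.5]; -150 22 [57.1 63.8 68.2]; -140 25 [57.7 66.3 77. ]; -130 30 [57.5 65.5 77.9]; -120 32 [58.1 66.9 78.4]; -110 36 [58.6 67.2 83. ]; -100 30 [57.7 66.7 79.1]; -90 37 [58.3 68.1 86. ]; -80 55 [60.5 80.7 99.9]; -70 67 [58.7 76.6 99.2]; -60 90 [62.2 82.3 98.5]; -50 30 [64.8 67.  71.9]; -40 40 [63.9 66.8 69.7]; -30 44 [64.6 66.8 68.6]; -20 40 [64.1 66.4 68. ]; -10 36 [64.7 66.2 68.6]; 0 42 [64.4 67.1 69.6]; 10 40 [65.3 67.3 69.8]; 20 45 [65.9 67.9 69.2]; 30 44 [65.8 68.1 69.5]; 40 44 [65.  66.9 68.9]; 50 42 [57.2 66.  68.4]; 60 39 [66.4 68.3 69.7]; 70 52 [56.4 64.6 68.9]; 
t 27.6 S [-114.5   90.5] z 3.4 yawS 1.571 F [ 1.2  1.6 -1.4]
[-2.06 -0.1   1.34] [-0.003  0.002  0.   ] dist 2.5
```

Scaled: -1 cm / 40 = -0.025, -0.75 cm / 40 = -0.0188.

Request:
{"method": "drive_tool", "body": {"motion": "-0.0063 0 0.0043 0 0 0 5; -0.0125 0 0.0085 0 0 0 5; -0.0188 0 0.0125 0 0 0 5; -0.025 0 0.0168 0 0 0 5"}}

```text
time_s: 28.0
position: [0.4796, -0.1966, 0.0035]
tool_rot: [-3.138, 0.601, 1.657]
force: [0.1, 2.2, -0.4]
finger_gap: 0.05
grip_force: 1.0
```

Scaled: -0.45 cm / 40 = -0.0113, -0.3 cm / 40 = -0.0075.

Request:
{"method": "drive_tool", "body": {"motion": "-0.0038 0 0.0025 0 0 0 5; -0.0075 0 0.005 0 0 0 5; -0.0113 0 0.0075 0 0 0 5"}}

```text
time_s: 28.3
position: [0.4802, -0.2019, 0.0035]
tool_rot: [-3.138, 0.601, 1.657]
force: [0.2, 2.0, -1.1]
finger_gap: 0.0499
grip_force: 1.0
```

Scaled: -0.2 cm / 40 = -0.005, 0.14 cm / 40 = 0.0035.

Request:
{"method": "drive_tool", "body": {"motion": "-0.0025 0 0.0018 0 0 0 5; -0.005 0 0.0035 0 0 0 5; -0.005 0 0.0035 0 0 0 5"}}

```text
time_s: 28.6
position: [0.4804, -0.2043, 0.0036]
tool_rot: [-3.138, 0.601, 1.656]
force: [-0.3, 1.4, -0.2]
finger_gap: 0.0497
grip_force: 0.5
```

Run:
```python
from h import *
P=look("c8","side"); q=P.reshape(-1,3); q=q[np.isfinite(q[:,0])]
s=np.c_[(q[:,:2]-SC)@RS*1000,q[:,2]*1000]
for x in range(-190,-40,10):
    m=(s[:,0]>x)&(s[:,0]<x+10)&(s[:,2]>8)&(s[:,2]<40)&(s[:,1]>40)&(s[:,1]<110)
    if m.sum()>4: print(x,m.sum(),np.round(np.percentile(s[m,1],[20,50,80]),1),end="; ")
planT(.6,(-115.5,66,4,np.pi/2))
```

```text
-90 8 [ 77.5  88.4 104.4]; -80 14 [77.9 79.2 80.1]; -70 23 [77.4 78.8 80.1]; -60 44 [65.3 77.  79.5]; -50 14 [65.8 66.5 68.6]; t 28.65 S [-114.5   71.2] z 3.6 yawS 1.571 F [ 0.2  0.1 -0.6]
[-0.45 -0.09  0.26] [-0.003  0.002  0.   ] dist 0.5
```

Scaled: -0.6 cm / 40 = -0.015, -0.45 cm / 40 = -0.0113.

Request:
{"method": "drive_tool", "body": {"motion": "-0.0038 0 0.0025 0 0 0 5; -0.0075 0 0.005 0 0 0 5; -0.0113 0 0.0075 0 0 0 5; -0.015 0 0.01 0 0 0 5"}}

```text
time_s: 29.05
position: [0.481, -0.2116, 0.0036]
tool_rot: [-3.138, 0.601, 1.657]
force: [0.8, 2.6, -1.0]
finger_gap: 0.0499
grip_force: 1.0
```

Scaled: -0.16 cm / 40 = -0.004, 0.11 cm / 40 = 0.0028.

Request:
{"method": "drive_tool", "body": {"motion": "-0.002 0 0.0015 0 0 0 5; -0.004 0 0.0028 0 0 0 5; -0.004 0 0.0028 0 0 0 5"}}

```text
time_s: 29.35
position: [0.4811, -0.2135, 0.0037]
tool_rot: [-3.138, 0.601, 1.656]
force: [-0.3, 0.1, -0.9]
finger_gap: 0.0501
grip_force: 0.5
```

Scaled: -0.08 cm / 40 = -0.002, 0.06 cm / 40 = 0.0015.

Request:
{"method": "drive_tool", "body": {"motion": "-0.002 0 0.0015 0 0 0 5; -0.002 0 0.0015 0 0 0 5"}}

```text
time_s: 29.55
position: [0.4813, -0.2143, 0.0036]
tool_rot: [-3.138, 0.601, 1.657]
force: [0.4, 2.3, 0.6]
finger_gap: 0.0497
grip_force: 1.0
```

Request:
{"method": "drive_tool", "body": {"motion": "-0.0015 0 0.001 0 0 0 5; -0.0015 0 0.001 0 0 0 5"}}

```text
time_s: 29.75
position: [0.4817, -0.2148, 0.0036]
tool_rot: [-3.139, 0.601, 1.657]
force: [1.6, 4.1, 0.2]
finger_gap: 0.0503
grip_force: 2.0
```

Force is rising; a little more will confirm the stop.

Scaled: -0.05 cm / 40 = -0.0013, 0.03 cm / 40 = 0.0008.

Request:
{"method": "drive_tool", "body": {"motion": "-0.0013 0 0.0008 0 0 0 5; -0.0013 0 0.0008 0 0 0 5"}}

```text
time_s: 29.95
position: [0.482, -0.2151, 0.0035]
tool_rot: [-3.139, 0.601, 1.657]
force: [2.5, 6.5, 1.6]
finger_gap: 0.0501
grip_force: 2.8
```

```bash
cat >> h.py <<'E'
def fr2(P,rng):
    q=P.reshape(-1,3); q=q[np.isfinite(q[:,0])]
    s=np.c_[(q[:,:2]-SC)@RS*1000,q[:,2]*1000]
    for x in rng:
        m=(s[:,0]>x)&(s[:,0]<x+10)&(s[:,2]>8)&(s[:,2]<38)&(s[:,1]>40)&(s[:,1]<110)
        if m.sum()>4: print(x,m.sum(),np.round(np.percentile(s[m,1],[20,50,80]),1),end="; ")
    print()
E
python3 - <<'E'
from h import *
fr2(look("c9","side"),range(-190,80,10)); planT(.6,(-115.5,140,4,np.pi/2))
E
```

```text
-90 7 [67.8 89.6 94.4]; -80 16 [67.7 68.5 69.1]; -70 17 [67.4 68.3 69.1]; -60 25 [64.4 67.3 69.6]; -50 12 [65.4 66.7 67.7]; -40 21 [65.  65.7 68.3]; -30 21 [64.7 65.8 66.8]; -20 19 [64.3 65.8 67.1]; -10 22 [64.6 65.9 66.8]; 0 20 [65.1 65.9 66.9]; 10 17 [65.8 66.2 67.3]; 20 22 [67.5 67.9 68.9]; 30 24 [65.9 67.  67.7]; 40 20 [65.6 66.8 68.2]; 50 19 [60.4 64.7 66.3]; 60 25 [67.4 68.6 69.5]; 70 35 [57.8 64.  67.8]; 
t 30.0 S [-113.8   60.3] z 3.5 yawS 1.572 F [2.7 5.1 1.6]
[ 6.55 -0.17 -4.54] [-0.002  0.001  0.001] dist 8.0
```

Scaled: -0.04 cm / 40 = -0.001, 0.03 cm / 40 = 0.0008.

Request:
{"method": "drive_tool", "body": {"motion": "-0.001 0 0.0008 0 0 0 5; -0.001 0 0.0008 0 0 0 5"}}

```text
time_s: 30.2
position: [0.4823, -0.2154, 0.0035]
tool_rot: [-3.14, 0.601, 1.657]
force: [3.6, 8.3, 2.4]
finger_gap: 0.05
grip_force: 3.6
```

Scaled: -0.03 cm / 40 = -0.0008, 0.02 cm / 40 = 0.0005.

Request:
{"method": "drive_tool", "body": {"motion": "-0.0008 0 0.0005 0 0 0 5; -0.0008 0 0.0005 0 0 0 5"}}

```text
time_s: 30.4
position: [0.4825, -0.2156, 0.0035]
tool_rot: [-3.14, 0.6, 1.658]
force: [3.0, 8.3, 3.1]
finger_gap: 0.0499
grip_force: 4.0
```

Scaled: -20 cm / 40 = -0.5, -17 cm / 40 = -0.425.

Request:
{"method": "drive_tool", "body": {"motion": "0.0375 0 -0.025 0 0 0 5; 0.1 0 -0.07 0 0 0 5; 0.1625 0 -0.15 0 0 0 5; 0.2 0 -0.25 0 0 0 5; 0.275 0 -0.325 0 0 0 5; 0.325 0 -0.425 0 0 0 5; 0.375 0 -0.5 0 0 0 5; 0.375 0 -0.5 0 0 0 5"}}

```text
time_s: 31.2
position: [0.4627, 0.024, 0.0844]
tool_rot: [-3.14, 0.599, 1.66]
force: [0.1, -1.1, -0.2]
finger_gap: 0.0497
grip_force: 0.0
```

Run:
```python
from h import *
P=look("d1","side"); fr2(P,range(-190,80,10))
T=look("d1t"); fr2(T,range(-190,80,10))
c,s,a,k,z=rect(T,.075,.094,(310,80,90,175)); print("shelf",c,s,a,W2S(c/1000),k)
print("marker",rect(T,.01,.03,(130,165,30,60)),"ink",rect(T,.01,.03,(125,215,40,45)),"case",rect(T,.11,.14,(345,100,45,80)))
plan()
im=cv2.imread("pics/d1.png"); cv2.imwrite("pics/d1c.png",cv2.resize(im[95:235,120:310],None,fx=4,fy=4,interpolation=cv2.INTER_CUBIC))
```

```text
-190 23 [64.9 66.5 68. ]; -180 14 [64.4 65.6 67.1]; -170 16 [65.4 66.3 67.8]; -160 19 [65.5 66.3 67.9]; -150 19 [66.1 66.8 68.2]; -140 18 [65.9 66.9 67.7]; -130 17 [66.1 66.7 67.9]; -120 21 [65.1 67.1 68.3]; -110 18 [65.9 67.6 68.6]; -100 21 [66.6 67.8 68.6]; -90 18 [66.4 67.1 68.3]; -80 17 [67.7 68.3 69.6]; -70 18 [67.3 67.8 69. ]; -60 22 [65.7 67.8 69.5]; -50 19 [65.1 66.8 68.6]; -40 21 [65.  65.9 67.7]; -30 19 [65.2 66.2 67.2]; -20 21 [65.  66.3 66.8]; -10 23 [65.7 66.2 67.7]; 0 21 [65.4 67.  67.8]; 10 20 [65.9 66.9 67.4]; 20 21 [65.9 66.9 68.2]; 30 24 [65.3 66.7 68.8]; 40 21 [65.5 66.7 68.2]; 50 18 [58.9 65.  66.8]; 60 22 [67.8 68.5 69.9]; 70 36 [57.9 62.9 68.3]; 
-190 7 [65.2 66.5 66.7]; -180 7 [65.9 66.7 66.7]; -170 6 [66.5 66.8 67. ]; -160 6 [67.  67.1 67.6]; -150 5 [67.1 67.3 67.7]; -140 7 [66.8 67.5 67.8]; -120 7 [67.5 68.1 68.4]; -100 7 [65.6 65.9 65.9]; -80 6 [65.1 66.4 66.5]; -70 6 [66.4 66.7 67. ]; -50 5 [64.7 64.9 65. ]; -40 6 [64.2 65.1 65.3]; -20 7 [63.7 64.  64.7]; -10 6 [64.2 64.3 64.6]; 0 5 [64.3 64.5 64.7]; 10 7 [64.  64.1 64.2]; 20 6 [63.9 64.3 64.5]; 30 5 [63.8 63.9 64. ]; 40 7 [62.9 63.4 64. ]; 60 6 [63.9 64.6 65.4]; 
shelf [ 600.7 -267.8] [399.6 140.3] 0.086 [ 0.00401326 -2.30867579] 6583
marker (array([563.4, 256.4]), array([73.6, 20.4]), np.float64(-0.247), 183, np.float64(14.6)) ink (array([376.7, 248.6]), array([2.8, 5.3]), np.float64(0.011), 5, np.float64(13.0)) case (array([ 656.6, -294.6]), array([155.5,  57. ]), np.float64(0.037), 1445, np.float64(120.1))
t 31.3 S [-114.   295.9] z 83.8 yawS 1.572 gap 0.04995670107077686 F [ 0.1 -0.2  0.1]
```

View pics/d1c.png

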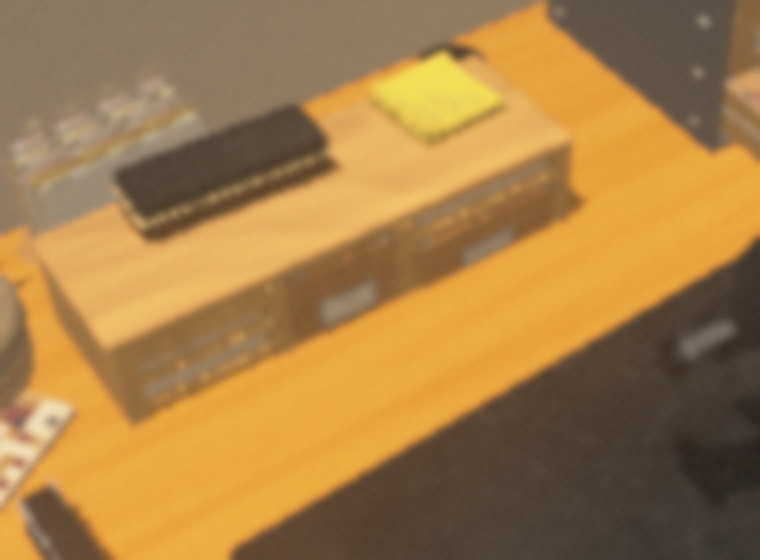

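The crop shows both boxes flush in their bays, labels outward at (348,302) and (488,247), with the glasses case and sticky notes in place. I'll do a last check of the marker and ink pad, then hand in.

Run:
```python
from h import *
P=look("d2","side"); z=np.load("side0.npz"); P0=cloud("side",z["d"])
ok=True
for n,r in(("marker",(285,262,62,38)),("ink",(330,235,55,50))):
    a,b=rect(P0,.008,.03,r),rect(P,.008,.03,r); print(n,a,b); ok&=np.linalg.norm(a[0]-b[0])<5
print(ok)
if ok: print(sign_off())
```

```text
marker (array([543.2, 263.4]), array([117.7,  21.4]), np.float64(-0.22), 386, np.float64(13.5)) (array([542.7, 263.2]), array([118.7,  22.6]), np.float64(-0.218), 388, np.float64(13.5))
ink (array([424.3, 269.4]), array([91.4, 60. ]), np.float64(-0.113), 729, np.float64(13.9)) (array([424.1, 270.1]), array([90.6, 58.9]), np.float64(-0.116), 732, np.float64(13.9))
True
the job is handed in; nothing more can be done
None
```

Job handed in at about 31 s: both boxes are pressed to the stop at about 8 N and sit flush to within about 1 mm, labels outward, with the shelf, marker, ink pad and glasses case measured in place and the notes undisturbed in the last picture.

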